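Lock the full tin in the child-safety box

TASK

One of the two look-alike aluminium tins on the sink cabinet floor is still full of dishwasher tablets and the other is empty: lift them to feel which is the full one, set it down upright inside the white child-safety box without dropping it, then swing the box's cover over and press its tab down until the catch snaps and holds it shut. Leave the empty tin standing on the cabinet floor outside the box, and do not disturb the other things.

Things in the scene. Friction and masses are not known exactly. Their poses are not given: they have to be found in the camera images.
- tin_a_mid (a point): plain round aluminium tin with a closed lid that stays on, 58 mm in diameter and 58 mm tall, standing on the cabinet floor; the other tin looks exactly the same. One tin is full (0.30 to 0.37 kg), the other empty (about 0.07 kg); which one is full changes from time to time and can only be felt by lifting. The point is the tin's centre, 29 mm above its underside; z is up along its axis
- tin_b_mid (a point): plain round aluminium tin with a closed lid that stays on, 58 mm in diameter and 58 mm tall, standing on the cabinet floor; the other tin looks exactly the same. One tin is full (0.30 to 0.37 kg), the other empty (about 0.07 kg); which one is full changes from time to time and can only be felt by lifting. The point is the tin's centre, 29 mm above its underside; z is up along its axis
- box_floor (a point): centre of the inner floor of the white plastic child-safety box, 4 mm above the cabinet floor. The box is screwed down, open on top, 140 mm (its x) by 160 mm (its y) outside, 80 mm high, walls 4 mm; the cover is hinged along the rim on its +x side (away from the robot), the catch is in the middle of the -x side (towards the robot). Axes: x from the catch side to the hinge side, y along the hinge, z up
- cover_hinge (a point): middle of the cover's hinge line, 70 mm along the box's +x from the box's centre and 80 mm above the cabinet floor. The axes turn with the cover: y lies along the hinge line (same as the box's y), -x points from the hinge along the cover to its free edge, z is out of the cover's outer face (up when shut)
- cover_tab (a point): middle of the thumb tab at the cover's free edge, on the outer face, 150 mm from the hinge line. The tab is 50 mm wide and reaches 163 mm from the hinge; the rest of the cover is 160 mm wide, 143 mm long and 4 mm thick. Same axes as the hinge point
- cover (a joint): angle of the cover in rad: 0 shut, 1.57 upright, 2.0 leaning fully back; starts at 1.6 to 1.95. Its stiff hinge (0.12 N m) keeps it where it is left. At about 0.09 the tongue under the tab meets the sprung catch; about 8 to 15 N pressed down on the tab, over 13 mm of travel, snaps it past, and the catch holds it at 0.00 to 0.01. Let go sooner, it springs back and stands ajar at 0.05 to 0.09
- soap_pump: bystander, loose: matte black plastic press-button soap pump, 62 mm in diameter, 153 mm tall; origin at the centre of its underside, z up
- aerator: bystander, loose: chrome faucet aerator, 24 mm in diameter, 22 mm tall; origin at the centre of its underside, z up
- stopper: bystander, loose: blue silicone sink stopper, 60 mm in diameter, 28 mm tall; origin at the centre of its underside, z up
- caddy: bystander, loose: white plastic caddy with a carry grip, 150 x 240 mm, 127 mm tall to the top of the grip; origin at the centre of its underside, z up
- jar: bystander, loose: glass jar with white cap, 68 mm in diameter, 100 mm tall; origin at the centre of its underside, z up
- dish_brush: bystander, loose: small round palm brush with wooden knob, 48 mm in diameter, 67 mm tall; origin at the centre of its underside, z up

How it is judged:
On the way, in this order (a step that is already met when the one before it is completed fails the run):
1. a tin, still held, is lowered inside the open box to within 15 mm of its floor (((x of tin_a_mid in the frame of box_floor between -0.045 and 0.045 m and y of tin_a_mid in the frame of box_floor between -0.055 and 0.055 m and z of tin_a_mid in the frame of box_floor below 0.044 m and contact force between the fingers and tin_a above 0.5 N) or (x of tin_b_mid in the frame of box_floor between -0.045 and 0.045 m and y of tin_b_mid in the frame of box_floor between -0.055 and 0.055 m and z of tin_b_mid in the frame of box_floor below 0.044 m and contact force between the fingers and tin_b above 0.5 N)) and value of joint cover above 0.5 rad), for 0.05 s.
2. the cover is pressed past its catch and shut over the tin (((x of tin_a_mid in the frame of box_floor between -0.045 and 0.045 m and y of tin_a_mid in the frame of box_floor between -0.055 and 0.055 m) or (x of tin_b_mid in the frame of box_floor between -0.045 and 0.045 m and y of tin_b_mid in the frame of box_floor between -0.055 and 0.055 m)) and value of joint cover below 0.03 rad), for 0.2 s.
At the end, for the whole second after the job is handed in: The full tin stands upright (within 0.15 rad) on the floor of the box, at rest, its weight (over 1.6 N) borne by the box; the cover is shut and held by its catch (joint below 0.03 rad); the empty tin stands upright on the cabinet floor outside the box, at rest (((x of tin_a_mid in the frame of box_floor between -0.045 and 0.045 m and y of tin_a_mid in the frame of box_floor between -0.055 and 0.055 m and z of tin_a_mid in the frame of box_floor below 0.035 m and angle between each of tin_a_mid, tin_b_mid's own z axis and vertical below 0.15 rad and linear speed of each of tin_a, tin_b below 0.02 m/s and contact force between tin_a and safebox above 1.6 N and height (world z) of tin_b_mid below 0.035 m and horizontal distance between tin_b_mid and box_floor above 0.09 m) or (x of tin_b_mid in the frame of box_floor between -0.045 and 0.045 m and y of tin_b_mid in the frame of box_floor between -0.055 and 0.055 m and z of tin_b_mid in the frame of box_floor below 0.035 m and angle between each of tin_b_mid, tin_a_mid's own z axis and vertical below 0.15 rad and linear speed of each of tin_b, tin_a below 0.02 m/s and contact force between tin_b and safebox above 1.6 N and height (world z) of tin_a_mid below 0.035 m and horizontal distance between tin_a_mid and box_floor above 0.09 m)) and value of joint cover below 0.03 rad); the robot touches nothing.
It fails at once if a bystander is moved more than 30 mm or tipped over (distance of any of soap_pump, aerator, stopper, caddy, jar, dish_brush from where it was at the start of the episode above 0.03 m or angle between any of soap_pump, aerator, stopper, caddy, jar, dish_brush's own z axis and vertical above 0.4 rad).
It also fails if it takes over 72 s, if anything falls off the work surface, if the arm or the gripper's body presses on something with over 40 N, if the wrist force passes 120 N, or if a joint passes its speed limit or range.

ROBOT

A 6-joint arm with a two-finger parallel gripper is mounted at the origin on the work surface. World frame = base frame: x ahead of the robot, y to its left, z up, the work surface at z = 0. Lengths are in m, angles in rad, forces in N, time in s.
With the tool pointing down it reaches from about 0.275 to 0.75 m from the base axis. Payload 10.2 kg.
Tool frame: the origin (TCP) lies at the very end of the fingers, on their centre line; the grasp point (between the pads) lies 19 mm behind it (ctrl.grip_depth is the distance from the TCP to the grasp point, in m); z points along the fingers, x is the direction in which the jaws open and shut, and the axes are right-handed (so a half turn about z gives the same grasp; the last joint's range is limited). The gripper opens to 85 mm and grips with 20 to 120 N. Pads are 22 mm wide; open, the fingers measure 114 mm over their backs; the gripper's body (76 mm by 85 mm) begins 54 mm behind the grasp point. The pads swing forward as they close: fully open they stand 13 mm farther back than shut.
Start: joints at [-1.35, 0.313, 1.498, -0, 1.331, -0.223], TCP at [0.225, -0.474, 0.231] pointing down, gripper open.
Joint ranges: [-2.94, 2.94], [-0.97, 2.17], [0.19, 2.56], [-1.23, 4.37], [0.02, 3.11], [-2.88, 2.88]. Speed limits (rad/s): [2.39, 2.39, 3.01, 3.14, 3.14, 3.14].

INTERFACE

Orientations are given as [roll, pitch, yaw] about the fixed x, y, z axes, in that order (R = Rz(yaw) Ry(pitch) Rx(roll)).
In Python, from bench import ctrl, optics, hand_in gives the robot as it stands. The module is installed in compiled form; this text tells all that it offers.
- The arm moves only by the tool servo_tool, never from a script. Its argument "series" is a list of rows, each an object of numbers: "hand": the opening in per cent of the stroke, from 0 (shut) to 100 (fully open); "x", "y", "z": the shift along the tool's x, y, z in units of 30 mm (1.0 is 30 mm); "roll": the turn about the tool's z in units of 5 degrees (1.0 is 5 degrees). In form: [{"hand": .., "x": .., "y": .., "z": .., "roll": ..}, ...]. A call has exactly 10 rows; each row shifts and turns the commanded pose from where the row before left it, along the tool's axes as they then stand; what a row does not reach is not made up. A row lasts 1/12 s, in which the tool goes at most 41.7 mm and 7.16 degrees, less where a joint would pass 70% of its speed; a pose out of reach is approached as far as the arm can. A call is refused whole if a number of a shift passes 1 or a number of a turn 1, either way. A call with a gripper value outside its range is refused whole. The fingers move at their own pace and stop on an object; "grip_force" is the grip in N (left out, the last holds). Time passes only in rows, so rows that do not move let the fingers close, or fill a call up. It gives the time, the measured TCP pose, the force and the opening at its end, in the units of the state.
- ctrl.observe(): the state, without advancing time (a new reading comes with each control period).
- optics.read_camera(name): name is "scene" or "top" or "wrist"; returns a dict with "image" (420x560x3 uint8, blue, green, red), "range_z" (420x560 float32, m along the optical axis (not along the pixel's ray), 0 where there is no reading), "camera_matrix" (3x3 intrinsics, pixels), "R" (3x3) and "t" (3): a world point X has camera coordinates R X + t. Camera axes: x right, y down, z forward; pixel columns grow to the right and rows downward; lengths in m; the calibration is good to about 2 mm. The wrist camera is an equidistant fisheye: a pixel r from the principal point sees the ray r / f radians off the axis. A picture is of the moment at which its call begins.
- hand_in(): hands the job in, once; it reports no verdict.
The state is a dict: "clock": time; "joints": joint angles; "qd": joint speeds; "joint_efforts": joint torques, N m; "ee_pos": TCP position; "orientation": TCP orientation; "ft_force": force on the tool from outside, world axes, zero at the start; "wrist_torque": the same for the moment, N m; "finger_gap": opening from 0.0 (shut) to 1.0 (fully open).
Only numpy, scipy, OpenCV 4.12 (cv2) and the standard library are available. Lean on these libraries where they do the work, as an engineer would, in place of code of your own. Each camera call takes 0.05 s, during which the arm holds its last target.

## Working session

There is one attempt and no reset: what is moved stays moved. The work goes in short steps, Python scripts to look and compute and a tool call to move; the robot and the scene stay as the last step left them, time stands still between calls to the robot, and variables do not carry over. Pictures are saved under pics/ and viewed, and the job is handed in when it is done.

Besides the shell and the picture viewer there is one more tool, called after "Request:" as name(argument=value, ...), one argument or row to a line, values as JSON. servo_tool: Moves the arm, as the interface text tells. Its arguments: {"type":"object","properties":{"series":{"type":"array","items":{"type":"object","properties":{"hand":{"type":"number"},"x":{"type":"number"},"y":{"type":"number"},"z":{"type":"number"},"roll":{"type":"number"}}}},"grip_force":{"type":"number"}},"required":["series"]}

```bash
mkdir -p pics; python3 - <<'E'
from bench import ctrl, optics
import cv2, numpy as np, pickle
s=ctrl.observe(); print(s, ctrl.grip_depth)
for n in ["scene","top","wrist"]:
    c=optics.read_camera(n); cv2.imwrite(f"pics/{n}0.png",c["image"]); pickle.dump(c,open(f"{n}0.pkl","wb"))
    print(n,c["camera_matrix"].tolist(),np.round(c["R"],3).tolist(),np.round(c["t"],3), -c["R"].T@c["t"], c["range_z"].min(),c["range_z"].max())
E
```

```text
{'clock': 0.0, 'joints': array([-1.35041335e+00,  3.13449852e-01,  1.49843458e+00,  6.77703867e-05,
        1.33098589e+00, -2.23390902e-01]), 'qd': array([ 0.00137722, -0.000177  , -0.00012341,  0.00015479, -0.00110198,
        0.0001442 ]), 'joint_efforts': array([-3.69315057e-04, -4.12269115e+01, -2.59745228e+01, -1.85138574e-04,
        4.13518137e-03,  6.04488619e-06]), 'ee_pos': array([ 0.22536231, -0.47389414,  0.23073609]), 'orientation': array([-3.14124543e+00,  1.23134307e-03, -1.12703838e+00]), 'ft_force': array([-1.55057129, -0.83457884,  0.66943614]), 'wrist_torque': array([ 0.0194338 , -0.04910343, -0.00617601]), 'finger_gap': 1.001183202418146} 0.0187
scene [[509.3289652544193, 0.0, 280.65019903624693], [0.0, 509.3289652544193, 211.61742773854354], [0.0, 0.0, 1.0]] [[-0.437, 0.9, -0.004], [0.624, 0.3, -0.721], [-0.648, -0.317, -0.693]] [ 0.265 -0.281  1.778] [1.44266961 0.4096249  1.03021742] 0.0 3.6654427
top [[404.0244421974239, 0.0, 284.8815538770168], [0.0, 404.0244421974239, 210.6967906849223], [0.0, 0.0, 1.0]] [[0.007, -1.0, 0.002], [-0.996, -0.007, -0.093], [0.093, -0.001, -0.996]] [-0.014  0.563  1.092] [ 0.45963792 -0.00837176  1.13937254] 0.0 2.011232
wrist [[325.19226210127806, 0.0, 274.8939822988623], [0.0, 325.19226210127806, 203.0940332911265], [0.0, 0.0, 1.0]] [[0.43, -0.903, -0.0], [-0.861, -0.41, 0.301], [-0.272, -0.129, -0.954]] [-0.525 -0.04   0.379] [ 0.29425122 -0.441336    0.37291729] 0.0 0.93021464
```

View pics/top0.png

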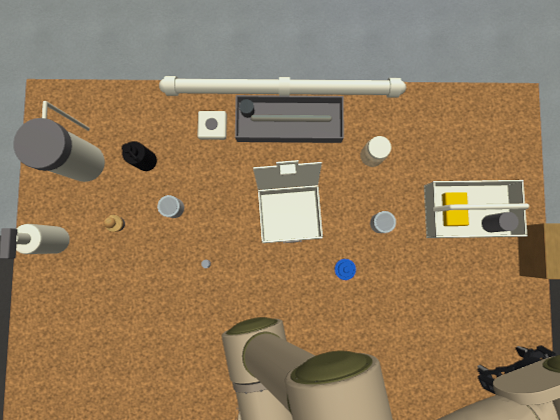

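View pics/scene0.png

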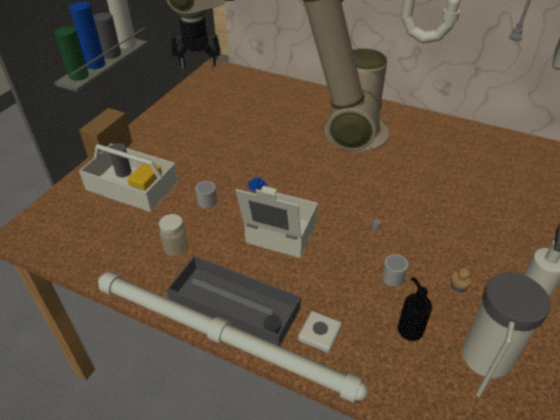

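The top view shows the tins at about (169,206) and (384,222), and the box around (291,215) with its cover open towards (288,170). The aerator is at (206,264), the stopper at (345,269) and the jar at (379,150). Next I'll measure them.

```bash
cat > h.py <<'E'
import cv2, numpy as np, pickle
from scipy.spatial.transform import Rotation as Ro
def world(c):
    K=c["camera_matrix"];h,w=c["range_z"].shape
    u,v=np.meshgrid(np.arange(w),np.arange(h));z=c["range_z"].astype(float)
    X=np.stack([(u-K[0,2])/K[0,0]*z,(v-K[1,2])/K[1,1]*z,z],-1)
    return (X-c["t"])@c["R"]
def ray(c,u,v,h):
    K=c["camera_matrix"];d=c["R"].T@np.array([(u-K[0,2])/K[0,0],(v-K[1,2])/K[1,1],1.])
    o=-c["R"].T@c["t"];return o+d*(h-o[2])/d[2]
E
python3 - <<'E'
from h import *
c=pickle.load(open("top0.pkl","rb"));W=world(c)
for nm,(u0,v0) in dict(T1=(169,206),T2=(384,222)).items():
    m=np.zeros(W.shape[:2],np.uint8);m[v0-22:v0+22,u0-22:u0+22]=1
    m&=(W[...,2]>.05).astype(np.uint8)&(W[...,2]<.07).astype(np.uint8)
    cn=max(cv2.findContours(m,0,2)[0],key=cv2.contourArea);(x,y),r=cv2.minEnclosingCircle(cn)
    M=cv2.moments(cn);x,y=M['m10']/M['m00'],M['m01']/M['m00']
    print(nm,x,y,r,ray(c,x,y,.058),np.median(W[...,2][m>0]))
# box rim: z .07-.09 
m=((W[...,2]>.072)&(W[...,2]<.088)).astype(np.uint8);m[:,:245]=0;m[:,335:]=0;m[:160]=0;m[260:]=0
P=W[m>0];print(len(P));r=cv2.minAreaRect(P[:,:2].astype(np.float32));print(r)
# box floor
m=((W[...,2]>-.003)&(W[...,2]<.012)).astype(np.uint8)
f=m*0;f[190:240,262:320]=m[190:240,262:320]
f&=(c["image"].min(2)>150).astype(np.uint8)
P=W[f>0];print(len(P),cv2.minAreaRect(P[:,:2].astype(np.float32)),np.median(P[:,2]))
# cover: pts z>.09 near
m=(W[...,2]>.085);m[:,:250]=0;m[:,330:]=0;m[:155]=0;m[:,:][200:]=0
P=W[m];print(len(P),P.min(0),P.max(0))
i=P[:,2].argsort()[-5:];print(P[i])
A=np.c_[P[:,:2],np.ones(len(P))]
# plane fit
q=P-P.mean(0);n=np.linalg.svd(q,full_matrices=False)[2][2];print("n",n,P.mean(0),np.abs(q@n).mean())
I=c["image"][140:280,140:420];cv2.imwrite("pics/topz.png",cv2.resize(I,None,fx=2.8,fy=2.8,interpolation=2))
s=pickle.load(open("scene0.pkl","rb"));I=s["image"][150:350,180:440];cv2.imwrite("pics/scz.png",cv2.resize(I,None,fx=2.9,fy=2.9,interpolation=2))
E
```

```text
T1 167.97984060009375 205.5607126113455 11.10190200805664 [0.57188364 0.30519364 0.058     ] 0.05835183432886061
T2 383.9277389277389 221.4121212121212 11.184321403503418 [ 0.53345886 -0.27526396  0.058     ] 0.057772013874140285
448
((0.5505296587944031, -0.021272189915180206), (0.14727959036827087, 0.15972763299942017), 4.944088935852051)
2469 ((0.5531489253044128, -0.02797839790582657), (0.13012002408504486, 0.16474997997283936), 5.118845462799072) 0.0037451132472953526
1536 [ 0.45963792 -0.09349223  0.08508207] [0.65952202 0.06640928 1.13937254]
[[ 0.45963792 -0.00837176  1.13937254]
 [ 0.45963792 -0.00837176  1.13937254]
 [ 0.45963792 -0.00837176  1.13937254]
 [ 0.45963792 -0.00837176  1.13937254]
 [ 0.45963792 -0.00837176  1.13937254]]
n [0.98743737 0.09770071 0.12418535] [ 0.63653369 -0.01339375  0.17890028] 0.012659849996952953
```

View pics/topz.png

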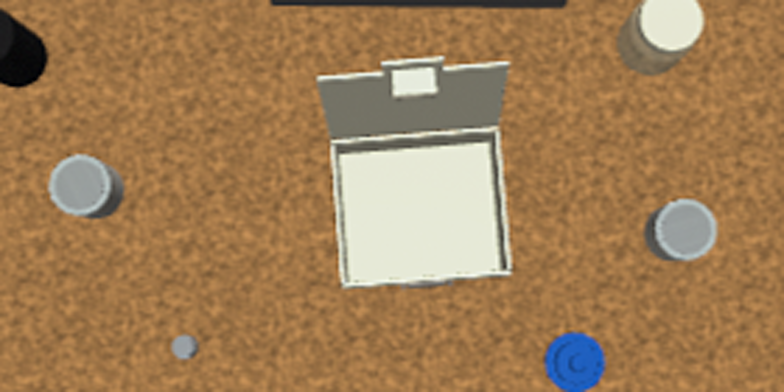

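View pics/scz.png

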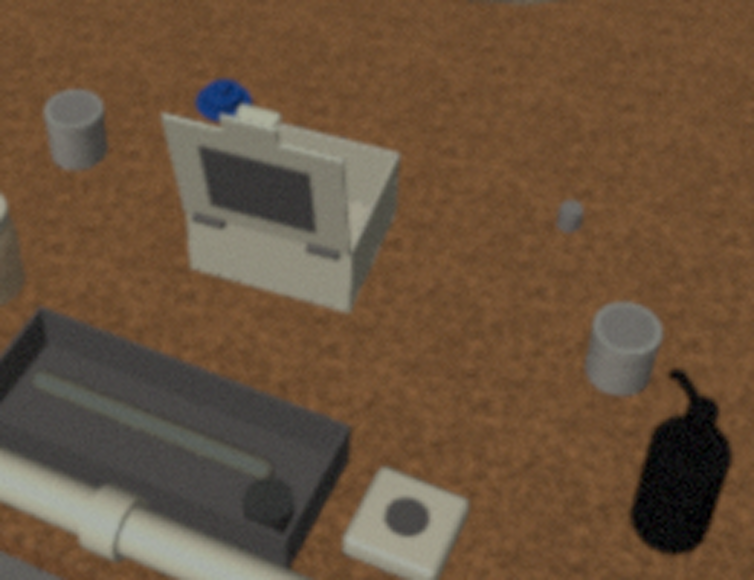

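```bash
python3 - <<'E'
from h import *
c=pickle.load(open("top0.pkl","rb"));W=world(c)
Q=[ray(c,140+(a-.9)/2.8,140+(b-.9)/2.8,.08)[:2] for a,b in [(333,142),(500,130),(511,273),(343,286)]]
Q=np.array(Q);print(Q.round(4),Q.mean(0)); 
ex=(Q[0]+Q[1]-Q[2]-Q[3])/2;print("ex",ex,np.linalg.norm(ex),np.degrees(np.arctan2(ex[1],ex[0])))
ey=(Q[0]+Q[3]-Q[1]-Q[2])/2;print("ey",ey,np.linalg.norm(ey),np.degrees(np.arctan2(-ey[0],ey[1])))
yaw=np.arctan2(ex[1]-ey[0],ex[0]+ey[1]);print(np.degrees(yaw))
ce=Q.mean(0)
for src in ["top","scene"]:
    W=world(pickle.load(open(src+"0.pkl","rb")))
    L=(W[...,:2]-ce)@np.array([[np.cos(yaw),-np.sin(yaw)],[np.sin(yaw),np.cos(yaw)]]);z=W[...,2]
    m=(abs(L[...,1])<.082)&(L[...,0]>.03)&(L[...,0]<.16)&(z>.1)&(z<.26)
    x=L[...,0][m];zz=z[m];
    for a in np.arange(.1,.25,.02):
        k=(zz>a)&(zz<a+.02); 
        if k.any(): print(src,round(a,2),k.sum(),np.percentile(x[k],[5,50,95]).round(4))
    k=np.argmax(zz);print(x[k],zz[k])
    # rim, floor extents
    r=(abs(z-.08)<.005)&(abs(L[...,1])<.1)&(abs(L[...,0])<.09);print(np.percentile(L[r],[1,99],axis=0))
E
```

```text
[[ 0.6117  0.0606]
 [ 0.6244 -0.0973]
 [ 0.4894 -0.1075]
 [ 0.4761  0.0494]] [ 0.55040942 -0.02369436]
ex [0.13527875 0.01068987] 0.13570045484968418 4.518182687023802
ey [-0.01295551  0.15735258] 0.15788501883732892 4.70679072897217
4.6196127263248545
top 0.1 171 [0.0754 0.0777 0.08  ]
top 0.12 184 [0.0795 0.0818 0.0843]
top 0.14 200 [0.0835 0.086  0.0886]
top 0.16 175 [0.0878 0.0901 0.0925]
top 0.18 175 [0.0922 0.0945 0.0966]
top 0.2 223 [0.0965 0.0991 0.1034]
top 0.22 253 [0.08   0.0977 0.1064]
top 0.24 8 [0.1036 0.1056 0.1073]
0.10427156515819506 0.2430935882020767
[[-0.07001809 -0.0772955 ]
 [ 0.07343558  0.08216643]]
scene 0.1 243 [0.0803 0.0838 0.0868]
scene 0.12 252 [0.0849 0.0881 0.0911]
scene 0.14 278 [0.0887 0.092  0.095 ]
scene 0.16 279 [0.0935 0.0965 0.0989]
scene 0.18 301 [0.0973 0.1002 0.1027]
scene 0.2 323 [0.1007 0.1036 0.1065]
scene 0.22 211 [0.0838 0.1063 0.1102]
scene 0.24 6 [0.1091 0.111  0.1127]
0.11310014146243186 0.24292672966341627
[[-0.06834726 -0.06936357]
 [ 0.08444768  0.08036761]]
```

```bash
cat >> h.py <<'E'
import json
from bench import ctrl
YAW=np.radians(94.6)
def plan(wps,hand,step=.95,p=None,yaw=None):
    """wps: list of (x,y,z,yaw); prints rows in the move's units"""
    s=ctrl.observe()
    if p is None: p=s["ee_pos"].copy(); yaw=s["orientation"][2]
    rows=[]
    for x,y,z,yw in wps:
        d=np.array([x,y,z])-p; dy=(yw-yaw+np.pi)%(2*np.pi)-np.pi
        n=int(max(np.ceil(np.linalg.norm(d)/.03/step),np.ceil(abs(np.degrees(dy))/5-.02),1))
        for i in range(n):
            a=yaw+dy*i/n; Rm=Ro.from_euler("xyz",[np.pi,0,a]).as_matrix()
            v=Rm.T@(d/n)/.03
            rows.append(dict(hand=hand,x=round(v[0],2),y=round(v[1],2),z=round(v[2],2),roll=round(-np.degrees(dy)/n/5,2)))
        p=np.array([x,y,z]);yaw=yw
    for i in range(0,len(rows),10): print(json.dumps(rows[i:i+10]))
    print(len(rows))
def st():
    s=ctrl.observe();print({k:np.round(s[k],3).tolist() for k in ["clock","ee_pos","orientation","ft_force","finger_gap"]},s["joints"].round(2))
E
python3 -c "
from h import *
plan([(.533,-.275,.16,np.radians(-5)),(.533,-.275,.13,YAW)],100)"
```

```text
[{"hand": 100, "x": -0.11, "y": -0.86, "z": 0.17, "roll": -0.85}, {"hand": 100, "x": -0.05, "y": -0.87, "z": 0.17, "roll": -0.85}, {"hand": 100, "x": 0.02, "y": -0.87, "z": 0.17, "roll": -0.85}, {"hand": 100, "x": 0.08, "y": -0.87, "z": 0.17, "roll": -0.85}, {"hand": 100, "x": 0.14, "y": -0.86, "z": 0.17, "roll": -0.85}, {"hand": 100, "x": 0.21, "y": -0.85, "z": 0.17, "roll": -0.85}, {"hand": 100, "x": 0.27, "y": -0.83, "z": 0.17, "roll": -0.85}, {"hand": 100, "x": 0.33, "y": -0.81, "z": 0.17, "roll": -0.85}, {"hand": 100, "x": 0.39, "y": -0.78, "z": 0.17, "roll": -0.85}, {"hand": 100, "x": 0.45, "y": -0.75, "z": 0.17, "roll": -0.85}]
[{"hand": 100, "x": 0.5, "y": -0.71, "z": 0.17, "roll": -0.85}, {"hand": 100, "x": 0.55, "y": -0.67, "z": 0.17, "roll": -0.85}, {"hand": 100, "x": 0.6, "y": -0.63, "z": 0.17, "roll": -0.85}, {"hand": 100, "x": 0.65, "y": -0.59, "z": 0.17, "roll": -0.85}, {"hand": 100, "x": 0.0, "y": -0.0, "z": 0.05, "roll": -1.0}, {"hand": 100, "x": 0.0, "y": -0.0, "z": 0.05, "roll": -1.0}, {"hand": 100, "x": 0.0, "y": -0.0, "z": 0.05, "roll": -1.0}, {"hand": 100, "x": 
[... 326 characters left out ...]
": 0.05, "roll": -1.0}, {"hand": 100, "x": 0.0, "y": -0.0, "z": 0.05, "roll": -1.0}, {"hand": 100, "x": 0.0, "y": -0.0, "z": 0.05, "roll": -1.0}, {"hand": 100, "x": -0.0, "y": -0.0, "z": 0.05, "roll": -1.0}, {"hand": 100, "x": 0.0, "y": -0.0, "z": 0.05, "roll": -1.0}, {"hand": 100, "x": 0.0, "y": -0.0, "z": 0.05, "roll": -1.0}, {"hand": 100, "x": 0.0, "y": -0.0, "z": 0.05, "roll": -1.0}, {"hand": 100, "x": 0.0, "y": -0.0, "z": 0.05, "roll": -1.0}]
[{"hand": 100, "x": 0.0, "y": -0.0, "z": 0.05, "roll": -1.0}, {"hand": 100, "x": 0.0, "y": -0.0, "z": 0.05, "roll": -1.0}, {"hand": 100, "x": 0.0, "y": -0.0, "z": 0.05, "roll": -1.0}, {"hand": 100, "x": -0.0, "y": -0.0, "z": 0.05, "roll": -1.0}]
34
```

Request:
servo_tool(
  grip_force=30,
  series=[
    {"hand": 100,"x": -0.1,"y": -0.85,"z": 0.15,"roll": -0.85},
    {"hand": 100,"x": -0.05,"y": -0.87,"z": 0.15,"roll": -0.85},
    {"hand": 100,"x": 0.02,"y": -0.87,"z": 0.15,"roll": -0.85},
    {"hand": 100,"x": 0.08,"y": -0.87,"z": 0.15,"roll": -0.85},
    {"hand": 100,"x": 0.14,"y": -0.86,"z": 0.15,"roll": -0.85},
    {"hand": 100,"x": 0.2,"y": -0.85,"z": 0.15,"roll": -0.85},
    {"hand": 100,"x": 0.27,"y": -0.83,"z": 0.15,"roll": -0.85},
    {"hand": 100,"x": 0.33,"y": -0.8,"z": 0.15,"roll": -0.85},
    {"hand": 100,"x": 0.4,"y": -0.78,"z": 0.15,"roll": -0.85},
    {"hand": 100,"x": 0.45,"y": -0.75,"z": 0.15,"roll": -0.85},
  ],
)

```text
clock: 0.98
ee_pos: [0.4459, -0.3318, 0.1859]
orientation: [-3.141, 0.0, -0.382]
ft_force: [0.2, -0.4, 0.2]
finger_gap: 1.001
```

```bash
python3 -c "
from h import *
st();plan([(.533,-.275,.16,np.radians(15)),(.533,-.275,.13,YAW)],100)"
```

```text
{'clock': 0.983, 'ee_pos': [0.446, -0.332, 0.186], 'orientation': [-3.141, 0.0, -0.382], 'ft_force': [0.192, -0.415, 0.248], 'finger_gap': 1.001} [-0.85  0.42  1.47  0.    1.25 -0.47]
[{"hand": 100, "x": 0.25, "y": -0.35, "z": 0.11, "roll": -0.92}, {"hand": 100, "x": 0.28, "y": -0.33, "z": 0.11, "roll": -0.92}, {"hand": 100, "x": 0.3, "y": -0.31, "z": 0.11, "roll": -0.92}, {"hand": 100, "x": 0.33, "y": -0.29, "z": 0.11, "roll": -0.92}, {"hand": 100, "x": 0.35, "y": -0.26, "z": 0.11, "roll": -0.92}, {"hand": 100, "x": 0.37, "y": -0.23, "z": 0.11, "roll": -0.92}, {"hand": 100, "x": 0.38, "y": -0.2, "z": 0.11, "roll": -0.92}, {"hand": 100, "x": 0.4, "y": -0.17, "z": 0.11, "roll": -0.92}, {"hand": 100, "x": -0.0, "y": -0.0, "z": 0.06, "roll": -0.99}, {"hand": 100, "x": 0.0, "y": -0.0, "z": 0.06, "roll": -0.99}]
[{"hand": 100, "x": -0.0, "y": -0.0, "z": 0.06, "roll": -0.99}, {"hand": 100, "x": -0.0, "y": -0.0, "z": 0.06, "roll": -0.99}, {"hand": 100, "x": 0.0, "y": -0.0, "z": 0.06, "roll": -0.99}, {"hand": 100, "x": 0.0, "y": -0.0, "z": 0.06, "roll": -0.99}, {"hand": 100, "x": -0.0, "y": -0.0, "z": 0.06, "roll": -0.99}, {"hand": 100, "x": 0.0, "y": -0.0, "z": 0.06, "roll": -0.99}, {"hand": 100, "x": 0.0, "y": -0.0, "z": 0.06, "roll": -0.99}, {"hand": 100, "x": 0.0, "y": -0.0, "z": 0.06, "roll": -0.99}, {"hand": 100, "x": 0.0, "y": -0.0, "z": 0.06, "roll": -0.99}, {"hand": 100, "x": 0.0, "y": -0.0, "z": 0.06, "roll": -0.99}]
[{"hand": 100, "x": 0.0, "y": -0.0, "z": 0.06, "roll": -0.99}, {"hand": 100, "x": 0.0, "y": -0.0, "z": 0.06, "roll": -0.99}, {"hand": 100, "x": 0.0, "y": -0.0, "z": 0.06, "roll": -0.99}, {"hand": 100, "x": 0.0, "y": -0.0, "z": 0.06, "roll": -0.99}]
24
```

Request:
servo_tool(
  series=[
    {"hand": 100,"x": 0.25,"y": -0.35,"z": 0.1,"roll": -0.9},
    {"hand": 100,"x": 0.28,"y": -0.33,"z": 0.1,"roll": -0.9},
    {"hand": 100,"x": 0.3,"y": -0.31,"z": 0.1,"roll": -0.9},
    {"hand": 100,"x": 0.33,"y": -0.29,"z": 0.1,"roll": -0.9},
    {"hand": 100,"x": 0.35,"y": -0.26,"z": 0.1,"roll": -0.9},
    {"hand": 100,"x": 0.37,"y": -0.23,"z": 0.1,"roll": -0.9},
    {"hand": 100,"x": 0.38,"y": -0.2,"z": 0.1,"roll": -0.9},
    {"hand": 100,"x": 0.4,"y": -0.17,"z": 0.1,"roll": -0.9},
    {"hand": 100,"z": 0.05,"roll": -1},
    {"hand": 100,"z": 0.05,"roll": -1},
  ],
)

```text
validation failed for argument at $.se...
```

Request:
servo_tool(
  series=[
    {"hand": 100,"z": 0.05,"roll": -1},
    {"hand": 100,"z": 0.05,"roll": -1},
    {"hand": 100,"z": 0.05,"roll": -1},
    {"hand": 100,"z": 0.05,"roll": -1},
    {"hand": 100,"z": 0.05,"roll": -1},
    {"hand": 100,"z": 0.05,"roll": -1},
    {"hand": 100,"z": 0.05,"roll": -1},
    {"hand": 100,"z": 0.05,"roll": -1},
    {"hand": 100,"z": 0.05,"roll": -1},
    {"hand": 100,"z": 0.05,"roll": -1},
  ],
)

```text
validation failed for argument at $.se...
```

```bash
python3 -c "
from h import *
st();plan([(.533,-.275,.13,YAW),(.533,-.275,.019,YAW)],100,step=.6)
from bench import optics
c=optics.read_camera('wrist');cv2.imwrite('pics/w1.png',c['image'])"
```

```text
{'clock': 0.983, 'ee_pos': [0.446, -0.332, 0.186], 'orientation': [-3.141, 0.0, -0.382], 'ft_force': [0.192, -0.415, 0.248], 'finger_gap': 1.001} [-0.85  0.42  1.47  0.    1.25 -0.47]
[{"hand": 100, "x": 0.08, "y": -0.12, "z": 0.08, "roll": -0.97}, {"hand": 100, "x": 0.09, "y": -0.11, "z": 0.08, "roll": -0.97}, {"hand": 100, "x": 0.1, "y": -0.1, "z": 0.08, "roll": -0.97}, {"hand": 100, "x": 0.11, "y": -0.09, "z": 0.08, "roll": -0.97}, {"hand": 100, "x": 0.12, "y": -0.08, "z": 0.08, "roll": -0.97}, {"hand": 100, "x": 0.12, "y": -0.07, "z": 0.08, "roll": -0.97}, {"hand": 100, "x": 0.13, "y": -0.06, "z": 0.08, "roll": -0.97}, {"hand": 100, "x": 0.13, "y": -0.05, "z": 0.08, "roll": -0.97}, {"hand": 100, "x": 0.14, "y": -0.04, "z": 0.08, "roll": -0.97}, {"hand": 100, "x": 0.14, "y": -0.03, "z": 0.08, "roll": -0.97}]
[{"hand": 100, "x": 0.14, "y": -0.02, "z": 0.08, "roll": -0.97}, {"hand": 100, "x": 0.14, "y": -0.0, "z": 0.08, "roll": -0.97}, {"hand": 100, "x": 0.14, "y": 0.01, "z": 0.08, "roll": -0.97}, {"hand": 100, "x": 0.14, "y": 0.02, "z": 0.08, "roll": -0.97}, {"hand": 100, "x": 0.14
[... 336 characters left out ...]
8, "roll": -0.97}]
[{"hand": 100, "x": 0.11, "y": 0.1, "z": 0.08, "roll": -0.97}, {"hand": 100, "x": 0.1, "y": 0.11, "z": 0.08, "roll": -0.97}, {"hand": 100, "x": 0.09, "y": 0.11, "z": 0.08, "roll": -0.97}, {"hand": 100, "x": 0.08, "y": 0.12, "z": 0.08, "roll": -0.97}, {"hand": 100, "x": 0.0, "y": -0.0, "z": 0.53, "roll": -0.0}, {"hand": 100, "x": 0.0, "y": -0.0, "z": 0.53, "roll": -0.0}, {"hand": 100, "x": 0.0, "y": -0.0, "z": 0.53, "roll": -0.0}, {"hand": 100, "x": 0.0, "y": -0.0, "z": 0.53, "roll": -0.0}, {"hand": 100, "x": 0.0, "y": -0.0, "z": 0.53, "roll": -0.0}, {"hand": 100, "x": 0.0, "y": -0.0, "z": 0.53, "roll": -0.0}]
[{"hand": 100, "x": 0.0, "y": -0.0, "z": 0.53, "roll": -0.0}]
31
```

View pics/w1.png

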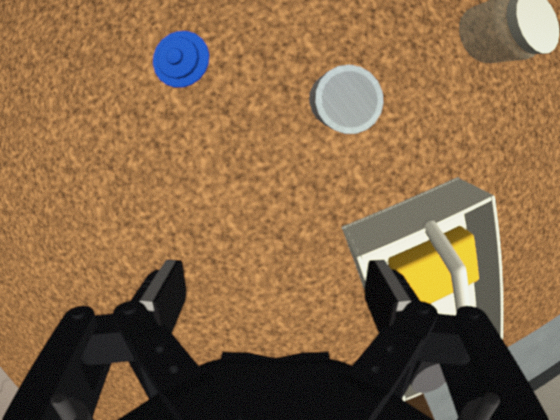

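The wrist view shows tin T2 at (348,99), the stopper at (181,58) and the caddy just to the right. The first two calls were refused, probably because every key has to be given. I'll resend them.

Request:
servo_tool(
  series=[
    {"hand": 100,"x": 0.25,"y": -0.35,"z": 0.1,"roll": -0.9},
    {"hand": 100,"x": 0.28,"y": -0.33,"z": 0.1,"roll": -0.9},
    {"hand": 100,"x": 0.3,"y": -0.31,"z": 0.1,"roll": -0.9},
    {"hand": 100,"x": 0.33,"y": -0.29,"z": 0.1,"roll": -0.9},
    {"hand": 100,"x": 0.35,"y": -0.26,"z": 0.1,"roll": -0.9},
    {"hand": 100,"x": 0.37,"y": -0.23,"z": 0.1,"roll": -0.9},
    {"hand": 100,"x": 0.38,"y": -0.2,"z": 0.1,"roll": -0.9},
    {"hand": 100,"x": 0.4,"y": -0.17,"z": 0.1,"roll": -0.9},
    {"hand": 100,"x": 0,"y": 0,"z": 0.05,"roll": -1},
    {"hand": 100,"x": 0,"y": 0,"z": 0.05,"roll": -1},
  ],
)

```text
clock: 1.87
ee_pos: [0.533, -0.2762, 0.1587]
orientation: [-3.141, 0.0, 0.423]
ft_force: [0.3, -0.0, 0.3]
finger_gap: 1.004
```

Request:
servo_tool(
  series=[
    {"hand": 100,"x": 0,"y": 0,"z": 0.05,"roll": -1},
    {"hand": 100,"x": 0,"y": 0,"z": 0.05,"roll": -1},
    {"hand": 100,"x": 0,"y": 0,"z": 0.05,"roll": -1},
    {"hand": 100,"x": 0,"y": 0,"z": 0.05,"roll": -1},
    {"hand": 100,"x": 0,"y": 0,"z": 0.05,"roll": -1},
    {"hand": 100,"x": 0,"y": 0,"z": 0.05,"roll": -1},
    {"hand": 100,"x": 0,"y": 0,"z": 0.05,"roll": -1},
    {"hand": 100,"x": 0,"y": 0,"z": 0.05,"roll": -1},
    {"hand": 100,"x": 0,"y": 0,"z": 0.05,"roll": -1},
    {"hand": 100,"x": 0,"y": 0,"z": 0.05,"roll": -1},
  ],
)

```text
clock: 2.7
ee_pos: [0.5326, -0.2767, 0.1439]
orientation: [-3.141, -0.0, 1.295]
ft_force: [-0.4, 0.3, 0.1]
finger_gap: 1.004
```

```bash
python3 -c "
from h import *
st();plan([(.533,-.275,.13,YAW),(.533,-.275,.019,YAW)],100,step=.6)
from bench import optics
c=optics.read_camera('wrist');cv2.imwrite('pics/w2.png',c['image']);pickle.dump(c,open('w2.pkl','wb'))"
```

```text
{'clock': 2.7, 'ee_pos': [0.533, -0.277, 0.144], 'orientation': [-3.141, -0.0, 1.295], 'ft_force': [-0.404, 0.263, 0.15], 'finger_gap': 1.004} [-0.67  0.55  1.38  0.    1.21 -1.97]
[{"hand": 100, "x": 0.01, "y": -0.0, "z": 0.09, "roll": -0.82}, {"hand": 100, "x": 0.01, "y": 0.0, "z": 0.09, "roll": -0.82}, {"hand": 100, "x": 0.01, "y": 0.0, "z": 0.09, "roll": -0.82}, {"hand": 100, "x": 0.01, "y": 0.0, "z": 0.09, "roll": -0.82}, {"hand": 100, "x": 0.01, "y": 0.0, "z": 0.09, "roll": -0.82}, {"hand": 100, "x": 0.0, "y": -0.0, "z": 0.53, "roll": -0.0}, {"hand": 100, "x": 0.0, "y": -0.0, "z": 0.53, "roll": -0.0}, {"hand": 100, "x": 0.0, "y": -0.0, "z": 0.53, "roll": -0.0}, {"hand": 100, "x": 0.0, "y": -0.0, "z": 0.53, "roll": -0.0}, {"hand": 100, "x": 0.0, "y": -0.0, "z": 0.53, "roll": -0.0}]
[{"hand": 100, "x": 0.0, "y": -0.0, "z": 0.53, "roll": -0.0}, {"hand": 100, "x": 0.0, "y": -0.0, "z": 0.53, "roll": -0.0}]
12
```

View pics/w2.png

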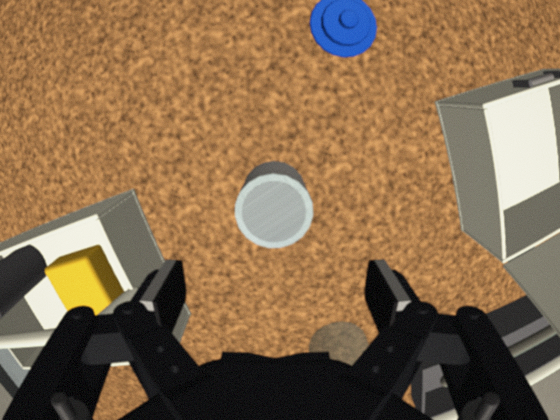

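```bash
python3 -c "
from h import *
c=pickle.load(open('w2.pkl','rb'));K=c['camera_matrix']
def fr(u,v,h):
    a=np.array([u-K[0,2],v-K[1,2]]);r=np.hypot(*a);th=r/K[0,0]
    d=np.r_[a/r*np.sin(th),np.cos(th)];d=c['R'].T@d;o=-c['R'].T@c['t'];return o+d*(h-o[2])/d[2]
print(fr(274,210.5,.058))
t=pickle.load(open('top0.pkl','rb'));print('jar',ray(t,379,148,.1),'stop',ray(t,345,269,.028),'aer',ray(t,206,264,.022),'brush',ray(t,115,223,.04),'pump',ray(t,135,150,.153))
"
```

```text
[ 0.53236314 -0.27801833  0.058     ]
jar [ 0.72340782 -0.25494896  0.1       ] stop [ 0.40470573 -0.1744784   0.028     ] aer [0.41525083 0.20589602 0.022     ] brush [0.52493258 0.4529916  0.04      ] pump [0.70022217 0.36430429 0.153     ]
```

Request:
servo_tool(
  series=[
    {"hand": 100,"x": 0,"y": 0,"z": 0.1,"roll": -0.8},
    {"hand": 100,"x": 0,"y": 0,"z": 0.1,"roll": -0.8},
    {"hand": 100,"x": 0,"y": 0,"z": 0.1,"roll": -0.8},
    {"hand": 100,"x": 0,"y": 0,"z": 0.1,"roll": -0.8},
    {"hand": 100,"x": 0,"y": 0,"z": 0.1,"roll": -0.9},
    {"hand": 100,"x": 0,"y": 0,"z": 0.7,"roll": 0},
    {"hand": 100,"x": 0,"y": 0,"z": 0.8,"roll": 0},
    {"hand": 100,"x": 0,"y": 0,"z": 0.8,"roll": 0},
    {"hand": 100,"x": 0,"y": 0,"z": 0.8,"roll": 0},
    {"hand": 100,"x": 0,"y": 0,"z": 0.55,"roll": 0},
  ],
)

```text
clock: 3.58
ee_pos: [0.5319, -0.2762, 0.0175]
orientation: [-3.14, -0.002, 1.646]
ft_force: [0.1, 0.2, 0.2]
finger_gap: 0.998
```

Request:
servo_tool(
  series=[
    {"hand": 45,"x": 0,"y": 0,"z": 0,"roll": 0},
    {"hand": 45,"x": 0,"y": 0,"z": 0,"roll": 0},
    {"hand": 45,"x": 0,"y": 0,"z": 0,"roll": 0},
    {"hand": 45,"x": 0,"y": 0,"z": 0,"roll": 0},
    {"hand": 45,"x": 0,"y": 0,"z": 0,"roll": 0},
    {"hand": 45,"x": 0,"y": 0,"z": 0,"roll": 0},
    {"hand": 45,"x": 0,"y": 0,"z": 0,"roll": 0},
    {"hand": 45,"x": 0,"y": 0,"z": 0,"roll": 0},
    {"hand": 45,"x": 0,"y": 0,"z": 0,"roll": 0},
    {"hand": 45,"x": 0,"y": 0,"z": 0,"roll": 0},
  ],
)

```text
clock: 4.42
ee_pos: [0.5331, -0.277, 0.0207]
orientation: [3.141, 0.001, 1.648]
ft_force: [-0.5, 1.3, 6.5]
finger_gap: 0.682
```

```bash
python3 -c "
from h import *
st();print(ctrl.observe()['joint_efforts'].round(3))"
```

```text
{'clock': 4.417, 'ee_pos': [0.533, -0.277, 0.021], 'orientation': [3.141, 0.001, 1.648], 'ft_force': [-0.537, 1.261, 6.467], 'finger_gap': 0.682} [-0.67  0.71  1.47  0.    0.96 -2.32]
[-9.4000e-02 -4.9705e+01 -1.9641e+01 -5.3000e-02 -2.8000e-01 -1.6000e-02]
```

Request:
servo_tool(
  series=[
    {"hand": 45,"x": 0,"y": 0,"z": -0.2,"roll": 0},
    {"hand": 45,"x": 0,"y": 0,"z": -0.3,"roll": 0},
    {"hand": 45,"x": 0,"y": 0,"z": -0.4,"roll": 0},
    {"hand": 45,"x": 0,"y": 0,"z": -0.3,"roll": 0},
    {"hand": 45,"x": 0,"y": 0,"z": -0.2,"roll": 0},
    {"hand": 45,"x": 0,"y": 0,"z": 0,"roll": 0},
    {"hand": 45,"x": 0,"y": 0,"z": 0,"roll": 0},
    {"hand": 45,"x": 0,"y": 0,"z": 0,"roll": 0},
    {"hand": 45,"x": 0,"y": 0,"z": 0,"roll": 0},
    {"hand": 45,"x": 0,"y": 0,"z": 0,"roll": 0},
  ],
)

```text
clock: 5.25
ee_pos: [0.5325, -0.2766, 0.0613]
orientation: [-3.141, -0.001, 1.648]
ft_force: [0.2, 0.3, 0.3]
finger_gap: 0.68
```

```bash
python3 -c "
from h import *
from bench import optics
F=[]
for i in range(6):
    F.append(ctrl.observe()['ft_force'])
    c=optics.read_camera('wrist')
print(np.array(F).round(2)); st()
cv2.imwrite('pics/w3.png',c['image'])
"
```

```text
[[ 0.23  0.32  0.28]
 [ 0.79  0.7  -0.81]
 [-0.03  0.12 -0.34]
 [ 0.35  0.01 -0.88]
 [-0.39 -0.31  0.02]
 [-0.12 -0.91 -0.62]]
{'clock': 5.55, 'ee_pos': [0.533, -0.277, 0.062], 'orientation': [-3.141, -0.0, 1.648], 'ft_force': [0.729, -0.033, -1.401], 'finger_gap': 0.684} [-0.67  0.65  1.45  0.    1.04 -2.32]
```

View pics/w3.png

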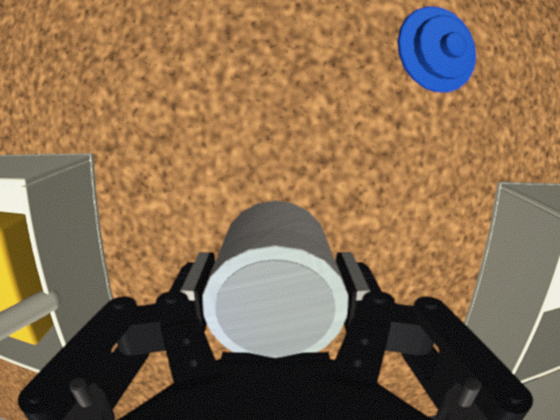

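The held tin's mean Fz is about -0.5 N, so it is the empty one. A full tin would read about -3 N or more. I'll set it back down and release.

Request:
servo_tool(
  series=[
    {"hand": 45,"x": 0,"y": 0,"z": 0.3,"roll": 0},
    {"hand": 45,"x": 0,"y": 0,"z": 0.4,"roll": 0},
    {"hand": 45,"x": 0,"y": 0,"z": 0.3,"roll": 0},
    {"hand": 45,"x": 0,"y": 0,"z": 0.2,"roll": 0},
    {"hand": 45,"x": 0,"y": 0,"z": 0.1,"roll": 0},
    {"hand": 45,"x": 0,"y": 0,"z": 0.05,"roll": 0},
    {"hand": 45,"x": 0,"y": 0,"z": 0,"roll": 0},
    {"hand": 70,"x": 0,"y": 0,"z": 0,"roll": 0},
    {"hand": 85,"x": 0,"y": 0,"z": 0,"roll": 0},
    {"hand": 100,"x": 0,"y": 0,"z": 0,"roll": 0},
  ],
)

```text
clock: 6.38
ee_pos: [0.5329, -0.2769, 0.0216]
orientation: [3.141, 0.001, 1.648]
ft_force: [-0.4, 0.3, -0.4]
finger_gap: 0.954
```

Request:
servo_tool(
  series=[
    {"hand": 100,"x": 0,"y": 0,"z": 0,"roll": 0},
    {"hand": 100,"x": 0,"y": 0,"z": 0,"roll": 0},
    {"hand": 100,"x": 0,"y": 0,"z": -0.4,"roll": 0},
    {"hand": 100,"x": 0,"y": 0,"z": -0.8,"roll": 0},
    {"hand": 100,"x": 0,"y": 0,"z": -1,"roll": 0},
    {"hand": 100,"x": 0,"y": 0,"z": -1,"roll": 0},
    {"hand": 100,"x": 0,"y": 0,"z": -1,"roll": 0},
    {"hand": 100,"x": 0,"y": 0,"z": -1,"roll": 0},
    {"hand": 100,"x": 0,"y": 0,"z": -1,"roll": 0},
    {"hand": 100,"x": 0,"y": 0,"z": -0.8,"roll": 0},
  ],
)

```text
clock: 7.22
ee_pos: [0.5328, -0.2767, 0.235]
orientation: [3.139, 0.002, 1.648]
ft_force: [-0.0, -0.3, -0.4]
finger_gap: 1.001
```

```bash
python3 -c "
from h import *
from bench import optics
st()
c=optics.read_camera('wrist');cv2.imwrite('pics/w4.png',c['image'])
plan([(.49,-.22,.26,YAW),(.45,.0,.28,YAW),(.47,.20,.26,YAW),(.572,.305,.15,YAW)],100)
"
```

```text
{'clock': 7.217, 'ee_pos': [0.533, -0.277, 0.235], 'orientation': [3.139, 0.002, 1.648], 'ft_force': [-0.044, -0.333, -0.424], 'finger_gap': 1.001} [-0.67  0.48  1.25  0.    1.41 -2.32]
[{"hand": 100, "x": 0.68, "y": -0.44, "z": -0.23, "roll": -0.01}, {"hand": 100, "x": 0.68, "y": -0.44, "z": -0.23, "roll": -0.01}, {"hand": 100, "x": 0.68, "y": -0.44, "z": -0.23, "roll": -0.01}, {"hand": 100, "x": 0.93, "y": -0.09, "z": -0.08, "roll": -0.0}, {"hand": 100, "x": 0.93, "y": -0.09, "z": -0.08, "roll": -0.0}, {"hand": 100, "x": 0.93, "y": -0.09, "z": -0.08, "roll": -0.0}, {"hand": 100, "x": 0.93, "y": -0.09, "z": -0.08, "roll": -0.0}, {"hand": 100, "x": 0.93, "y": -0.09, "z": -0.08, "roll": -0.0}, {"hand": 100, "x": 0.93, "y": -0.09, "z": -0.08, "roll": -0.0}, {"hand": 100, "x": 0.93, "y": -0.09, "z": -0.08, "roll": -0.0}]
[{"hand": 100, "x": 0.93, "y": -0.09, "z": -0.08, "roll": -0.0}, {"hand": 100, "x": 0.82, "y": 0.15, "z": 0.08, "roll": -0.0}, {"hand": 100, "x": 0.82, "y": 0.15, "z": 0.08, "roll": -0.0}, {"hand": 100, "x": 0.82, "y": 0.15, "z": 0.08, "roll": -0.0}, {"hand": 100, "x": 0.82, "y": 0.15, "z": 0.08, "roll": -0.0}, {"hand": 100, "x": 0.82, "y": 0.15, "z": 0.08, "roll": -0.0}, {"hand": 100, "x": 0.82, "y": 0.15, "z": 0.08, "roll": -0.0}, {"hand": 100, "x": 0.82, "y": 0.15, "z": 0.08, "roll": -0.0}, {"hand": 100, "x": 0.82, "y": 0.15, "z": 0.08, "roll": -0.0}, {"hand": 100, "x": 0.46, "y": 0.52, "z": 0.52, "roll": -0.0}]
[{"hand": 100, "x": 0.46, "y": 0.52, "z": 0.52, "roll": -0.0}, {"hand": 100, "x": 0.46, "y": 0.52, "z": 0.52, "roll": -0.0}, {"hand": 100, "x": 0.46, "y": 0.52, "z": 0.52, "roll": -0.0}, {"hand": 100, "x": 0.46, "y": 0.52, "z": 0.52, "roll": -0.0}, {"hand": 100, "x": 0.46, "y": 0.52, "z": 0.52, "roll": -0.0}, {"hand": 100, "x": 0.46, "y": 0.52, "z": 0.52, "roll": -0.0}]
26
```

View pics/w4.png

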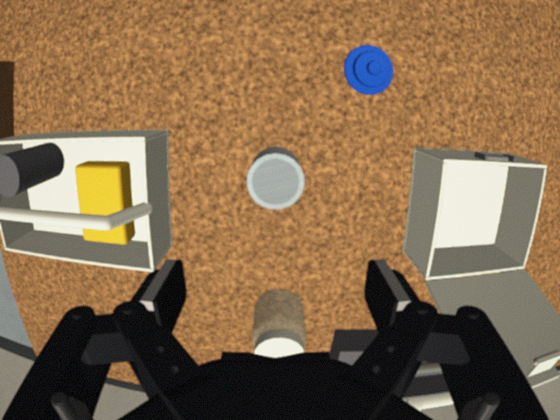

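The empty tin is standing at (275,180), so I'll move on to T1.

Request:
servo_tool(
  series=[
    {"hand": 100,"x": 0.7,"y": -0.45,"z": -0.2,"roll": 0},
    {"hand": 100,"x": 0.7,"y": -0.45,"z": -0.2,"roll": 0},
    {"hand": 100,"x": 0.7,"y": -0.45,"z": -0.2,"roll": 0},
    {"hand": 100,"x": 0.95,"y": -0.1,"z": -0.1,"roll": 0},
    {"hand": 100,"x": 0.95,"y": -0.1,"z": -0.1,"roll": 0},
    {"hand": 100,"x": 0.95,"y": -0.1,"z": -0.1,"roll": 0},
    {"hand": 100,"x": 0.95,"y": -0.1,"z": -0.1,"roll": 0},
    {"hand": 100,"x": 0.95,"y": -0.1,"z": -0.1,"roll": 0},
    {"hand": 100,"x": 0.95,"y": -0.1,"z": -0.1,"roll": 0},
    {"hand": 100,"x": 0.95,"y": -0.1,"z": -0.1,"roll": 0},
  ],
)

```text
clock: 8.1
ee_pos: [0.4505, -0.0185, 0.2712]
orientation: [3.141, 0.0, 1.648]
ft_force: [1.1, 0.6, -0.2]
finger_gap: 1.003
```

Request:
servo_tool(
  series=[
    {"hand": 100,"x": 0.85,"y": 0.1,"z": 0.1,"roll": 0},
    {"hand": 100,"x": 0.85,"y": 0.1,"z": 0.1,"roll": 0},
    {"hand": 100,"x": 0.85,"y": 0.1,"z": 0.1,"roll": 0},
    {"hand": 100,"x": 0.85,"y": 0.15,"z": 0.1,"roll": 0},
    {"hand": 100,"x": 0.85,"y": 0.15,"z": 0.1,"roll": 0},
    {"hand": 100,"x": 0.85,"y": 0.15,"z": 0.1,"roll": 0},
    {"hand": 100,"x": 0.8,"y": 0.15,"z": 0.1,"roll": 0},
    {"hand": 100,"x": 0.8,"y": 0.15,"z": 0.1,"roll": 0},
    {"hand": 100,"x": 0.5,"y": 0.5,"z": 0.5,"roll": 0},
    {"hand": 100,"x": 0.5,"y": 0.5,"z": 0.5,"roll": 0},
  ],
)

```text
clock: 8.93
ee_pos: [0.4949, 0.2167, 0.2172]
orientation: [3.139, -0.0, 1.649]
ft_force: [-0.0, -1.4, 0.6]
finger_gap: 1.003
```

```bash
python3 -c "
from h import *
st()
plan([(.572,.305,.13,YAW),(.572,.305,.1,YAW)],100)
"
```

```text
{'clock': 8.933, 'ee_pos': [0.495, 0.217, 0.217], 'orientation': [3.139, -0.0, 1.649], 'ft_force': [-0.019, -1.406, 0.609], 'finger_gap': 1.003} [ 0.2   0.36  1.48  0.    1.31 -1.45]
[{"hand": 100, "x": 0.46, "y": 0.47, "z": 0.48, "roll": -0.0}, {"hand": 100, "x": 0.46, "y": 0.47, "z": 0.48, "roll": -0.0}, {"hand": 100, "x": 0.46, "y": 0.47, "z": 0.48, "roll": -0.0}, {"hand": 100, "x": 0.45, "y": 0.47, "z": 0.48, "roll": -0.0}, {"hand": 100, "x": 0.45, "y": 0.47, "z": 0.48, "roll": -0.0}, {"hand": 100, "x": 0.45, "y": 0.47, "z": 0.48, "roll": -0.0}, {"hand": 100, "x": 0.0, "y": -0.0, "z": 0.5, "roll": -0.0}, {"hand": 100, "x": 0.0, "y": -0.0, "z": 0.5, "roll": -0.0}]
8
```

Request:
servo_tool(
  series=[
    {"hand": 100,"x": 0.45,"y": 0.5,"z": 0.4,"roll": 0},
    {"hand": 100,"x": 0.45,"y": 0.5,"z": 0.4,"roll": 0},
    {"hand": 100,"x": 0.45,"y": 0.5,"z": 0.4,"roll": 0},
    {"hand": 100,"x": 0.45,"y": 0.5,"z": 0.4,"roll": 0},
    {"hand": 100,"x": 0.45,"y": 0.45,"z": 0.4,"roll": 0},
    {"hand": 100,"x": 0.4,"y": 0.3,"z": 0.4,"roll": 0},
    {"hand": 100,"x": 0,"y": 0,"z": 0.4,"roll": 0},
    {"hand": 100,"x": 0,"y": 0,"z": 0.2,"roll": 0},
    {"hand": 100,"x": 0,"y": 0,"z": 0,"roll": 0},
    {"hand": 100,"x": 0,"y": 0,"z": 0,"roll": 0},
  ],
)

```text
clock: 9.77
ee_pos: [0.5705, 0.3003, 0.1269]
orientation: [3.141, 0.0, 1.648]
ft_force: [-0.4, -0.0, 0.1]
finger_gap: 1.002
```

```bash
python3 -c "
from h import *
from bench import optics
st()
c=optics.read_camera('wrist');cv2.imwrite('pics/w5.png',c['image']);pickle.dump(c,open('w5.pkl','wb'))
"
```

```text
{'clock': 9.767, 'ee_pos': [0.571, 0.3, 0.127], 'orientation': [3.141, 0.0, 1.648], 'ft_force': [-0.41, -0.018, 0.1], 'finger_gap': 1.002} [ 0.3   0.66  1.23 -0.    1.24 -1.34]
```

View pics/w5.png

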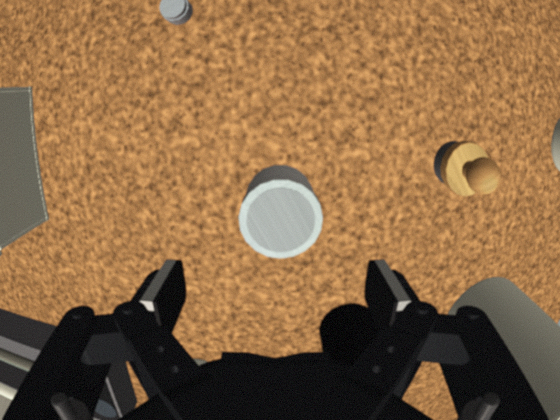

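Request:
servo_tool(
  series=[
    {"hand": 100,"x": 0.1,"y": 0.05,"z": 0.3,"roll": 0},
    {"hand": 100,"x": 0.05,"y": 0,"z": 0.6,"roll": 0},
    {"hand": 100,"x": 0,"y": 0,"z": 0.7,"roll": 0},
    {"hand": 100,"x": 0,"y": 0,"z": 0.7,"roll": 0},
    {"hand": 100,"x": 0,"y": 0,"z": 0.7,"roll": 0},
    {"hand": 100,"x": 0,"y": 0,"z": 0.4,"roll": 0},
    {"hand": 100,"x": 0,"y": 0,"z": 0.1,"roll": 0},
    {"hand": 45,"x": 0,"y": 0,"z": 0,"roll": 0},
    {"hand": 45,"x": 0,"y": 0,"z": 0,"roll": 0},
    {"hand": 45,"x": 0,"y": 0,"z": 0,"roll": 0},
  ],
)

```text
clock: 10.65
ee_pos: [0.5728, 0.3057, 0.0231]
orientation: [3.139, -0.0, 1.648]
ft_force: [0.4, -0.7, -1.6]
finger_gap: 0.669
```

Request:
servo_tool(
  grip_force=35,
  series=[
    {"hand": 45,"x": 0,"y": 0,"z": 0,"roll": 0},
    {"hand": 45,"x": 0,"y": 0,"z": 0,"roll": 0},
    {"hand": 45,"x": 0,"y": 0,"z": 0,"roll": 0},
    {"hand": 45,"x": 0,"y": 0,"z": 0,"roll": 0},
    {"hand": 45,"x": 0,"y": 0,"z": 0,"roll": 0},
    {"hand": 45,"x": 0,"y": 0,"z": -0.2,"roll": 0},
    {"hand": 45,"x": 0,"y": 0,"z": -0.3,"roll": 0},
    {"hand": 45,"x": 0,"y": 0,"z": -0.4,"roll": 0},
    {"hand": 45,"x": 0,"y": 0,"z": -0.2,"roll": 0},
    {"hand": 45,"x": 0,"y": 0,"z": 0,"roll": 0},
  ],
)

```text
clock: 11.48
ee_pos: [0.5728, 0.3058, 0.0566]
orientation: [3.138, -0.001, 1.648]
ft_force: [0.5, -0.7, -2.9]
finger_gap: 0.672
```

```bash
python3 -c "
from h import *
from bench import optics
F=[]
for i in range(5):
    c=optics.read_camera('wrist')
    F.append(ctrl.observe()['ft_force'])
print(np.array(F).round(2)); st()
cv2.imwrite('pics/w6.png',c['image'])
"
```

```text
[[-0.35 -0.89 -3.2 ]
 [ 0.26  0.85 -3.08]
 [-0.26 -0.58 -3.32]
 [-0.72  0.27 -3.21]
 [ 0.28  0.01 -2.29]]
{'clock': 11.733, 'ee_pos': [0.572, 0.305, 0.054], 'orientation': [-3.14, 0.0, 1.648], 'ft_force': [0.282, 0.008, -2.288], 'finger_gap': 0.674} [ 0.31  0.75  1.28  0.    1.11 -1.34]
```

View pics/w6.png

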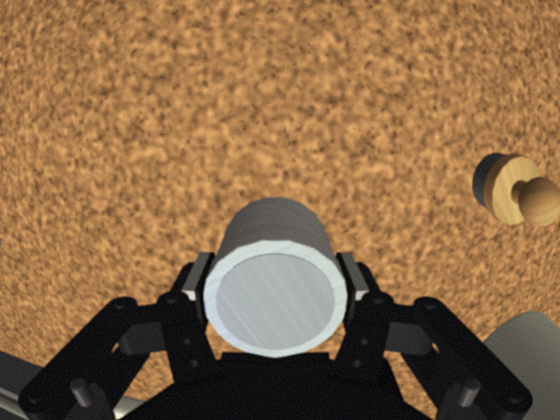

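Lifting T1 gives Fz of about -3 N, so T1 is the full tin. I'll carry it to the box.

```bash
python3 -c "
from h import *
plan([(.572,.305,.12,YAW),(.565,.24,.18,YAW),(.549,-.022,.18,YAW)],45,step=.9)
"
```

```text
[{"hand": 45, "x": -0.0, "y": 0.0, "z": -0.74, "roll": -0.01}, {"hand": 45, "x": -0.0, "y": 0.0, "z": -0.74, "roll": -0.01}, {"hand": 45, "x": -0.0, "y": 0.0, "z": -0.74, "roll": -0.01}, {"hand": 45, "x": -0.54, "y": -0.1, "z": -0.5, "roll": -0.0}, {"hand": 45, "x": -0.54, "y": -0.1, "z": -0.5, "roll": -0.0}, {"hand": 45, "x": -0.54, "y": -0.1, "z": -0.5, "roll": -0.0}, {"hand": 45, "x": -0.54, "y": -0.1, "z": -0.5, "roll": -0.0}, {"hand": 45, "x": -0.87, "y": -0.12, "z": -0.0, "roll": -0.0}, {"hand": 45, "x": -0.87, "y": -0.12, "z": -0.0, "roll": -0.0}, {"hand": 45, "x": -0.87, "y": -0.12, "z": -0.0, "roll": -0.0}]
[{"hand": 45, "x": -0.87, "y": -0.12, "z": -0.0, "roll": -0.0}, {"hand": 45, "x": -0.87, "y": -0.12, "z": -0.0, "roll": -0.0}, {"hand": 45, "x": -0.87, "y": -0.12, "z": -0.0, "roll": -0.0}, {"hand": 45, "x": -0.87, "y": -0.12, "z": -0.0, "roll": -0.0}, {"hand": 45, "x": -0.87, "y": -0.12, "z": -0.0, "roll": -0.0}, {"hand": 45, "x": -0.87, "y": -0.12, "z": -0.0, "roll": -0.0}, {"hand": 45, "x": -0.87, "y": -0.12, "z": -0.0, "roll": -0.0}]
17
```

Request:
servo_tool(
  series=[
    {"hand": 45,"x": 0,"y": 0,"z": -0.5,"roll": 0},
    {"hand": 45,"x": 0,"y": 0,"z": -0.8,"roll": 0},
    {"hand": 45,"x": 0,"y": 0,"z": -0.9,"roll": 0},
    {"hand": 45,"x": -0.3,"y": -0.1,"z": -0.7,"roll": 0},
    {"hand": 45,"x": -0.5,"y": -0.1,"z": -0.6,"roll": 0},
    {"hand": 45,"x": -0.6,"y": -0.1,"z": -0.5,"roll": 0},
    {"hand": 45,"x": -0.7,"y": -0.1,"z": -0.2,"roll": 0},
    {"hand": 45,"x": -0.8,"y": -0.1,"z": 0,"roll": 0},
    {"hand": 45,"x": -0.9,"y": -0.1,"z": 0,"roll": 0},
    {"hand": 45,"x": -0.9,"y": -0.1,"z": 0,"roll": 0},
  ],
)

```text
clock: 12.57
ee_pos: [0.5614, 0.1623, 0.18]
orientation: [-3.141, 0.0, 1.649]
ft_force: [0.1, -0.1, -2.5]
finger_gap: 0.672
```

Request:
servo_tool(
  series=[
    {"hand": 45,"x": -0.9,"y": -0.1,"z": 0,"roll": 0},
    {"hand": 45,"x": -0.9,"y": -0.1,"z": 0,"roll": 0},
    {"hand": 45,"x": -0.9,"y": -0.1,"z": 0,"roll": 0},
    {"hand": 45,"x": -0.9,"y": -0.1,"z": 0,"roll": 0},
    {"hand": 45,"x": -0.9,"y": -0.1,"z": 0,"roll": 0},
    {"hand": 45,"x": -0.8,"y": -0.1,"z": 0,"roll": 0},
    {"hand": 45,"x": -0.6,"y": -0.1,"z": 0,"roll": 0},
    {"hand": 45,"x": -0.3,"y": 0,"z": 0,"roll": 0},
    {"hand": 45,"x": 0,"y": 0,"z": 0,"roll": 0},
    {"hand": 45,"x": 0,"y": 0,"z": 0,"roll": 0},
  ],
)

```text
clock: 13.4
ee_pos: [0.5553, -0.0233, 0.1801]
orientation: [-3.141, -0.001, 1.648]
ft_force: [0.8, 0.8, -3.0]
finger_gap: 0.667
```

```bash
python3 -c "
from h import *
from bench import optics
st()
c=optics.read_camera('wrist');cv2.imwrite('pics/w7.png',c['image'])
plan([(.549,-.022,.16,YAW)],45,step=.9)
plan([(.549,-.022,.0275,YAW)],45,step=.9,p=np.array([.549,-.022,.16]),yaw=YAW)
"
```

```text
{'clock': 13.4, 'ee_pos': [0.555, -0.023, 0.18], 'orientation': [-3.141, -0.001, 1.648], 'ft_force': [0.771, 0.756, -3.008], 'finger_gap': 0.667} [-0.25  0.42  1.48  0.    1.24 -1.9 ]
[{"hand": 45, "x": 0.04, "y": -0.21, "z": 0.67, "roll": -0.03}]
1
[{"hand": 45, "x": 0.0, "y": -0.0, "z": 0.88, "roll": -0.0}, {"hand": 45, "x": 0.0, "y": -0.0, "z": 0.88, "roll": -0.0}, {"hand": 45, "x": 0.0, "y": -0.0, "z": 0.88, "roll": -0.0}, {"hand": 45, "x": 0.0, "y": -0.0, "z": 0.88, "roll": -0.0}, {"hand": 45, "x": 0.0, "y": -0.0, "z": 0.88, "roll": -0.0}]
5
```

View pics/w7.png

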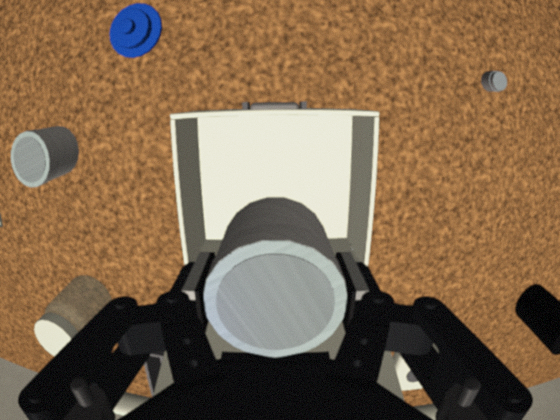

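The box rim runs from 173 to 378 px, so the tin is centred sideways. I'll lower it.

Request:
servo_tool(
  series=[
    {"hand": 45,"x": 0,"y": -0.2,"z": 0.3,"roll": 0},
    {"hand": 45,"x": 0,"y": -0.05,"z": 0.6,"roll": 0},
    {"hand": 45,"x": 0,"y": 0,"z": 0.7,"roll": 0},
    {"hand": 45,"x": 0,"y": 0,"z": 0.7,"roll": 0},
    {"hand": 45,"x": 0,"y": 0,"z": 0.7,"roll": 0},
    {"hand": 45,"x": 0,"y": 0,"z": 0.7,"roll": 0},
    {"hand": 45,"x": 0,"y": 0,"z": 0.6,"roll": 0},
    {"hand": 45,"x": 0,"y": 0,"z": 0.4,"roll": 0},
    {"hand": 45,"x": 0,"y": 0,"z": 0.2,"roll": 0},
    {"hand": 45,"x": 0,"y": 0,"z": 0,"roll": 0},
  ],
)

```text
clock: 14.28
ee_pos: [0.5473, -0.0232, 0.0322]
orientation: [-3.14, -0.001, 1.649]
ft_force: [-1.0, 0.1, -2.8]
finger_gap: 0.674
```

Request:
servo_tool(
  series=[
    {"hand": 45,"x": 0,"y": 0,"z": 0.05,"roll": 0},
    {"hand": 45,"x": 0,"y": 0,"z": 0.05,"roll": 0},
    {"hand": 45,"x": 0,"y": 0,"z": 0.05,"roll": 0},
    {"hand": 45,"x": 0,"y": 0,"z": 0,"roll": 0},
    {"hand": 45,"x": 0,"y": 0,"z": 0,"roll": 0},
    {"hand": 45,"x": 0,"y": 0,"z": 0,"roll": 0},
    {"hand": 45,"x": 0,"y": 0,"z": 0,"roll": 0},
    {"hand": 45,"x": 0,"y": 0,"z": 0,"roll": 0},
    {"hand": 45,"x": 0,"y": 0,"z": 0,"roll": 0},
    {"hand": 45,"x": 0,"y": 0,"z": 0,"roll": 0},
  ],
)

```text
clock: 15.12
ee_pos: [0.5478, -0.0244, 0.0288]
orientation: [3.142, 0.0, 1.648]
ft_force: [-0.6, 0.2, -4.0]
finger_gap: 0.673
```

```bash
python3 -c "
from h import *
st()"
```

```text
{'clock': 15.117, 'ee_pos': [0.548, -0.024, 0.029], 'orientation': [3.142, 0.0, 1.648], 'ft_force': [-0.572, 0.209, -4.047], 'finger_gap': 0.673} [-0.26  0.6   1.64  0.    0.9  -1.91]
```

Request:
servo_tool(
  series=[
    {"hand": 45,"x": 0,"y": 0,"z": 0.04,"roll": 0},
    {"hand": 45,"x": 0,"y": 0,"z": 0.04,"roll": 0},
    {"hand": 45,"x": 0,"y": 0,"z": 0,"roll": 0},
    {"hand": 45,"x": 0,"y": 0,"z": 0,"roll": 0},
    {"hand": 45,"x": 0,"y": 0,"z": 0,"roll": 0},
    {"hand": 45,"x": 0,"y": 0,"z": 0,"roll": 0},
    {"hand": 45,"x": 0,"y": 0,"z": 0,"roll": 0},
    {"hand": 45,"x": 0,"y": 0,"z": 0,"roll": 0},
    {"hand": 45,"x": 0,"y": 0,"z": 0,"roll": 0},
    {"hand": 45,"x": 0,"y": 0,"z": 0,"roll": 0},
  ],
)

```text
clock: 15.95
ee_pos: [0.5479, -0.0244, 0.0271]
orientation: [3.141, 0.0, 1.648]
ft_force: [-3.9, 0.3, 5.3]
finger_gap: 0.673
```

It is on the floor, with Fz now at +5 N. I'll release and rise.

Request:
servo_tool(
  series=[
    {"hand": 72,"x": 0,"y": 0,"z": 0,"roll": 0},
    {"hand": 80,"x": 0,"y": 0,"z": 0,"roll": 0},
    {"hand": 90,"x": 0,"y": 0,"z": 0,"roll": 0},
    {"hand": 90,"x": 0,"y": 0,"z": 0,"roll": 0},
    {"hand": 90,"x": 0,"y": 0,"z": -0.2,"roll": 0},
    {"hand": 90,"x": 0,"y": 0,"z": -0.5,"roll": 0},
    {"hand": 90,"x": 0,"y": 0,"z": -0.8,"roll": 0},
    {"hand": 90,"x": 0,"y": 0,"z": -1,"roll": 0},
    {"hand": 90,"x": 0,"y": 0,"z": -1,"roll": 0},
    {"hand": 90,"x": 0,"y": 0,"z": -1,"roll": 0},
  ],
)

```text
clock: 16.78
ee_pos: [0.5475, -0.0243, 0.1633]
orientation: [3.141, 0.0, 1.648]
ft_force: [-0.4, -0.1, 0.1]
finger_gap: 0.898
```

Request:
servo_tool(
  series=[
    {"hand": 0,"x": 0,"y": 0,"z": -1,"roll": 0},
    {"hand": 0,"x": 0,"y": 0,"z": -1,"roll": 0},
    {"hand": 0,"x": 0,"y": 0,"z": -1,"roll": 0},
    {"hand": 0,"x": 0,"y": 0,"z": -1,"roll": 0},
    {"hand": 0,"x": 0,"y": 0,"z": -0.8,"roll": 0},
    {"hand": 0,"x": 0,"y": 0,"z": -0.5,"roll": 0},
    {"hand": 0,"x": 0,"y": 0,"z": -0.2,"roll": 0},
    {"hand": 0,"x": 0,"y": 0,"z": 0,"roll": 0},
    {"hand": 0,"x": 0,"y": 0,"z": 0,"roll": 0},
    {"hand": 0,"x": 0,"y": 0,"z": 0,"roll": 0},
  ],
)

```text
clock: 17.62
ee_pos: [0.5474, -0.0243, 0.325]
orientation: [-3.139, -0.001, 1.648]
ft_force: [-0.0, 0.0, -0.5]
finger_gap: -0.001
```

```bash
python3 -c "
from h import *
from bench import optics
st()
for n in ['wrist','top','scene']:
    c=optics.read_camera(n);cv2.imwrite(f'pics/{n}8.png',c['image']);pickle.dump(c,open(n+'8.pkl','wb'))
"
```

```text
{'clock': 17.617, 'ee_pos': [0.547, -0.024, 0.325], 'orientation': [-3.139, -0.001, 1.648], 'ft_force': [-0.016, 0.041, -0.539], 'finger_gap': -0.001} [-0.26  0.32  1.25 -0.    1.58 -1.91]
```

View pics/wrist8.png

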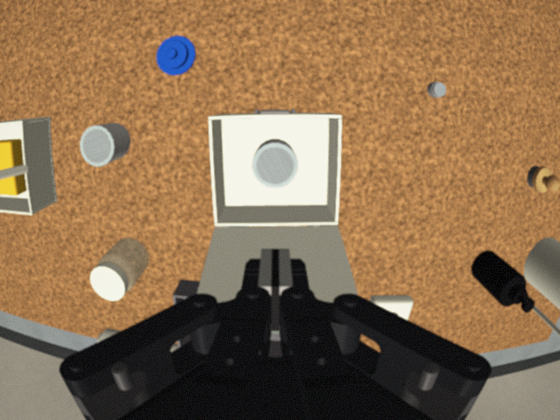

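View pics/scene8.png

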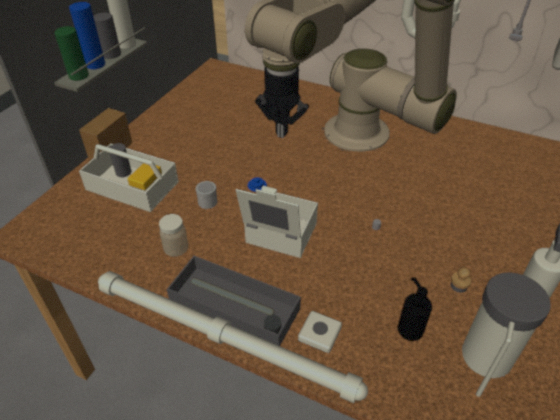

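The tin stands in the box at (275,163), nothing else has moved, and the fingers are shut. Next I'll go over and behind the cover.

Request:
servo_tool(
  series=[
    {"hand": 0,"x": 0.05,"y": 0.5,"z": 0,"roll": 0},
    {"hand": 0,"x": 0,"y": 0.9,"z": 0,"roll": 0},
    {"hand": 0,"x": 0,"y": 0.9,"z": 0,"roll": 0},
    {"hand": 0,"x": 0,"y": 0.9,"z": 0,"roll": 0},
    {"hand": 0,"x": 0,"y": 0.9,"z": 0,"roll": 0},
    {"hand": 0,"x": 0,"y": 0.7,"z": 0,"roll": 0},
    {"hand": 0,"x": 0,"y": 0.4,"z": 0,"roll": 0},
    {"hand": 0,"x": 0,"y": 0,"z": 0,"roll": 0},
    {"hand": 0,"x": 0,"y": 0,"z": 0,"roll": 0},
    {"hand": 0,"x": 0,"y": 0,"z": 0,"roll": 0},
  ],
)

```text
clock: 18.6
ee_pos: [0.7027, -0.0109, 0.3264]
orientation: [-3.141, -0.0, 1.648]
ft_force: [0.7, 0.5, -0.5]
finger_gap: -0.002
```

```bash
cat >> h.py <<'E'
C=np.array([.552,-.022]);Y0=np.radians(4.6);Rb=np.array([[np.cos(Y0),-np.sin(Y0)],[np.sin(Y0),np.cos(Y0)]])
def tobox(p): return np.r_[Rb.T@(np.asarray(p)[:2]-C),p[2]]
def frbox(b): return np.r_[Rb@np.asarray(b)[:2]+C,b[2]]
E
python3 -c "
from h import *
from bench import optics
st();print(tobox(ctrl.observe()['ee_pos']))
c=optics.read_camera('scene');I=c['image'][60:350,150:440];cv2.imwrite('pics/s9.png',cv2.resize(I,None,fx=2,fy=2))
"
```

```text
{'clock': 18.6, 'ee_pos': [0.703, -0.011, 0.326], 'orientation': [-3.141, -0.0, 1.648], 'ft_force': [0.743, 0.518, -0.529], 'finger_gap': -0.002} [-0.18  0.75  0.58 -0.    1.82 -1.83]
[ 0.15107817 -0.00097517  0.32643363]
```

View pics/s9.png

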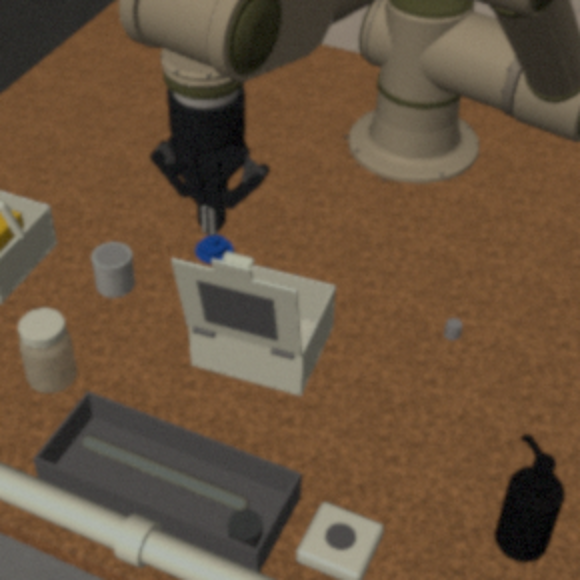

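Request:
servo_tool(
  series=[
    {"hand": 0,"x": 0,"y": 0,"z": 0.3,"roll": 0},
    {"hand": 0,"x": 0,"y": 0,"z": 0.7,"roll": 0},
    {"hand": 0,"x": 0,"y": 0,"z": 0.8,"roll": 0},
    {"hand": 0,"x": 0,"y": 0,"z": 0.8,"roll": 0},
    {"hand": 0,"x": 0,"y": 0,"z": 0.7,"roll": 0},
    {"hand": 0,"x": 0,"y": 0,"z": 0.5,"roll": 0},
    {"hand": 0,"x": 0,"y": 0,"z": 0.4,"roll": 0},
    {"hand": 0,"x": 0,"y": 0,"z": 0,"roll": 0},
    {"hand": 0,"x": 0,"y": 0,"z": 0,"roll": 0},
    {"hand": 0,"x": 0,"y": 0,"z": 0,"roll": 0},
  ],
)

```text
clock: 19.48
ee_pos: [0.7033, -0.0109, 0.2021]
orientation: [3.139, 0.001, 1.648]
ft_force: [1.1, -0.2, 0.0]
finger_gap: 0.001
```

```bash
python3 -c "
from h import *
from bench import optics
p=ctrl.observe()['ee_pos'];st();b=tobox(p);print(b)
c=optics.read_camera('scene');I=c['image'][100:320,170:410];cv2.imwrite('pics/s10.png',cv2.resize(I,None,fx=2.4,fy=2.4))
d=.010;r=.128;t=.003
prev=b[[0,2]]
for th in np.radians([90,85,80,75,70,65,60,55,50,45,40,35,30,25,20,15,10]):
    q=np.array([.07-r*np.cos(th)+t*np.sin(th)+d,.08+r*np.sin(th)+t*np.cos(th)])
    u=(q-prev)/.03;print(int(np.degrees(th)+.5),q.round(3),'y %.2f z %.2f'%(u[0],-u[1]));prev=q
"
```

```text
{'clock': 19.483, 'ee_pos': [0.703, -0.011, 0.202], 'orientation': [3.139, 0.001, 1.648], 'ft_force': [1.112, -0.242, 0.035], 'finger_gap': 0.001} [-0.18  0.75  0.89  0.    1.5  -1.83]
[ 0.15167224 -0.00107879  0.20212291]
90 [0.083 0.208] y -2.29 z -0.20
85 [0.072 0.208] y -0.37 z 0.01
80 [0.061 0.207] y -0.37 z 0.04
75 [0.05  0.204] y -0.37 z 0.07
70 [0.039 0.201] y -0.36 z 0.10
65 [0.029 0.197] y -0.35 z 0.13
60 [0.019 0.192] y -0.33 z 0.16
55 [0.009 0.187] y -0.32 z 0.19
50 [0.   0.18] y -0.30 z 0.22
45 [-0.008  0.173] y -0.28 z 0.25
40 [-0.016  0.165] y -0.26 z 0.27
35 [-0.023  0.156] y -0.23 z 0.29
30 [-0.029  0.147] y -0.21 z 0.31
25 [-0.035  0.137] y -0.18 z 0.33
20 [-0.039  0.127] y -0.15 z 0.34
15 [-0.043  0.116] y -0.12 z 0.35
10 [-0.046  0.105] y -0.09 z 0.36
```

View pics/s10.png

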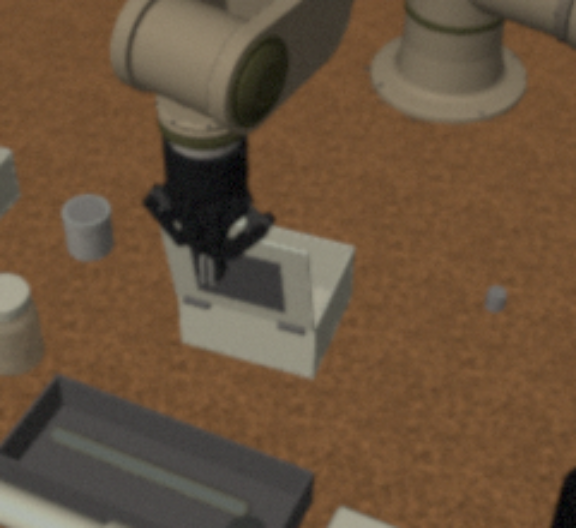

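The fingers are behind the cover, so I'll push.

Request:
servo_tool(
  series=[
    {"hand": 0,"x": 0,"y": -0.4,"z": -0.1,"roll": 0},
    {"hand": 0,"x": 0,"y": -0.4,"z": -0.1,"roll": 0},
    {"hand": 0,"x": 0,"y": -0.4,"z": 0,"roll": 0},
    {"hand": 0,"x": 0,"y": -0.4,"z": 0,"roll": 0},
    {"hand": 0,"x": 0,"y": -0.4,"z": 0,"roll": 0},
    {"hand": 0,"x": 0,"y": -0.3,"z": 0,"roll": 0},
    {"hand": 0,"x": 0,"y": -0.35,"z": 0,"roll": 0},
    {"hand": 0,"x": 0,"y": -0.35,"z": 0.05,"roll": 0},
    {"hand": 0,"x": 0,"y": -0.35,"z": 0.05,"roll": 0},
    {"hand": 0,"x": 0,"y": -0.35,"z": 0.1,"roll": 0},
  ],
)

```text
clock: 20.37
ee_pos: [0.5926, -0.0196, 0.2019]
orientation: [3.139, 0.001, 1.648]
ft_force: [0.7, -0.6, 0.3]
finger_gap: -0.003
```

```bash
python3 -c "
from h import *
from bench import optics
p=ctrl.observe()['ee_pos'];st();b=tobox(p);print(b)
c=optics.read_camera('scene');I=c['image'][100:320,170:410];cv2.imwrite('pics/s11.png',cv2.resize(I,None,fx=2.4,fy=2.4))
"
```

```text
{'clock': 20.367, 'ee_pos': [0.593, -0.02, 0.202], 'orientation': [3.139, 0.001, 1.648], 'ft_force': [0.705, -0.57, 0.302], 'finger_gap': -0.003} [-0.23  0.48  1.33  0.    1.33 -1.88]
[ 0.04062297 -0.0008178   0.20187216]
```

View pics/s11.png

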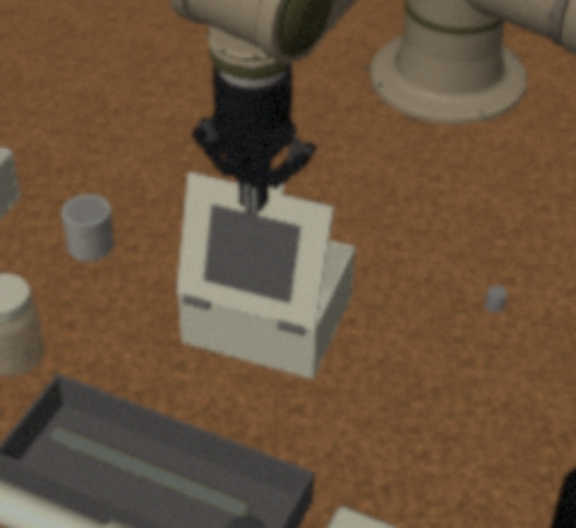

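The cover is following and now leans over the box. I'll continue along the arc.

Request:
servo_tool(
  series=[
    {"hand": 0,"x": 0,"y": -0.36,"z": 0.12,"roll": 0},
    {"hand": 0,"x": 0,"y": -0.34,"z": 0.15,"roll": 0},
    {"hand": 0,"x": 0,"y": -0.32,"z": 0.18,"roll": 0},
    {"hand": 0,"x": 0,"y": -0.31,"z": 0.21,"roll": 0},
    {"hand": 0,"x": 0,"y": -0.29,"z": 0.24,"roll": 0},
    {"hand": 0,"x": 0,"y": -0.26,"z": 0.27,"roll": 0},
    {"hand": 0,"x": 0,"y": -0.23,"z": 0.29,"roll": 0},
    {"hand": 0,"x": 0,"y": -0.21,"z": 0.31,"roll": 0},
    {"hand": 0,"x": 0,"y": -0.18,"z": 0.33,"roll": 0},
    {"hand": 0,"x": 0,"y": -0.15,"z": 0.34,"roll": 0},
  ],
)

```text
clock: 21.25
ee_pos: [0.5137, -0.0257, 0.1279]
orientation: [3.14, 0.001, 1.648]
ft_force: [0.7, -0.7, 0.1]
finger_gap: -0.0
```

```bash
python3 -c "
from h import *
from bench import optics
p=ctrl.observe()['ee_pos'];st();b=tobox(p);print(b)
c=optics.read_camera('scene');I=c['image'][100:320,170:410];cv2.imwrite('pics/s12.png',cv2.resize(I,None,fx=2.4,fy=2.4))
"
```

```text
{'clock': 21.25, 'ee_pos': [0.514, -0.026, 0.128], 'orientation': [3.14, 0.001, 1.648], 'ft_force': [0.695, -0.745, 0.081], 'finger_gap': -0.0} [-0.28  0.4   1.67  0.    1.07 -1.93]
[-0.0384629  -0.00064443  0.1278848 ]
```

View pics/s12.png

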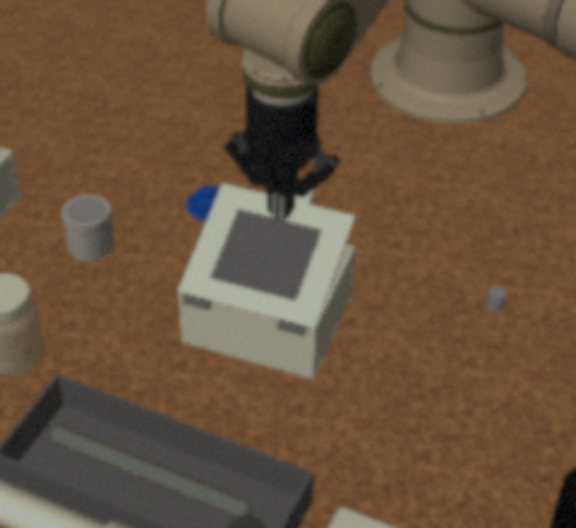

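Request:
servo_tool(
  series=[
    {"hand": 0,"x": 0,"y": 0.1,"z": -0.4,"roll": 0},
    {"hand": 0,"x": 0,"y": -0.2,"z": -0.4,"roll": 0},
    {"hand": 0,"x": 0,"y": -0.5,"z": 0,"roll": 0},
    {"hand": 0,"x": 0,"y": -0.5,"z": 0,"roll": 0},
    {"hand": 0,"x": 0,"y": -0.2,"z": 0.2,"roll": 0},
    {"hand": 0,"x": 0,"y": 0,"z": 0.4,"roll": 0},
    {"hand": 0,"x": 0,"y": 0,"z": 0.4,"roll": 0},
    {"hand": 0,"x": 0,"y": 0,"z": 0.4,"roll": 0},
    {"hand": 0,"x": 0,"y": 0,"z": 0.3,"roll": 0},
    {"hand": 0,"x": 0,"y": 0,"z": 0.1,"roll": 0},
  ],
)

```text
clock: 22.13
ee_pos: [0.4743, -0.0285, 0.0962]
orientation: [-3.14, -0.001, 1.648]
ft_force: [-2.0, -0.3, 7.1]
finger_gap: 0.002
```

```bash
python3 -c "
from h import *
from bench import optics
p=ctrl.observe()['ee_pos'];st();b=tobox(p);print(b)
c=optics.read_camera('scene');I=c['image'][100:320,170:410];cv2.imwrite('pics/s13.png',cv2.resize(I,None,fx=2.4,fy=2.4))
c=optics.read_camera('wrist');cv2.imwrite('pics/w13.png',c['image'])
"
```

```text
{'clock': 22.133, 'ee_pos': [0.474, -0.028, 0.096], 'orientation': [-3.14, -0.001, 1.648], 'ft_force': [-2.04, -0.309, 7.136], 'finger_gap': 0.002} [-0.31  0.37  1.81  0.    0.96 -1.96]
[-0.07797903 -0.00022162  0.09616435]
```

View pics/s13.png

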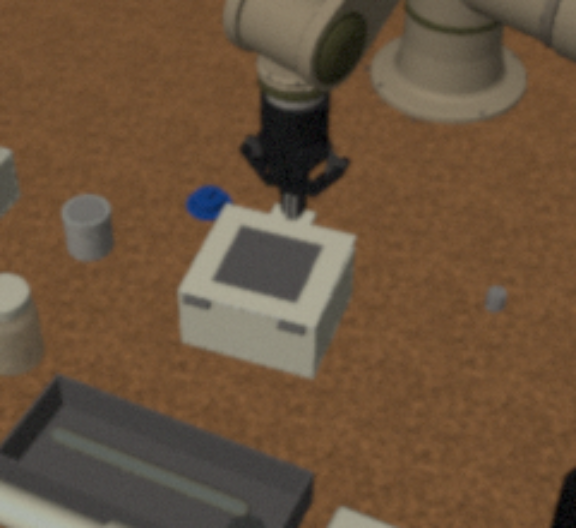

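View pics/w13.png

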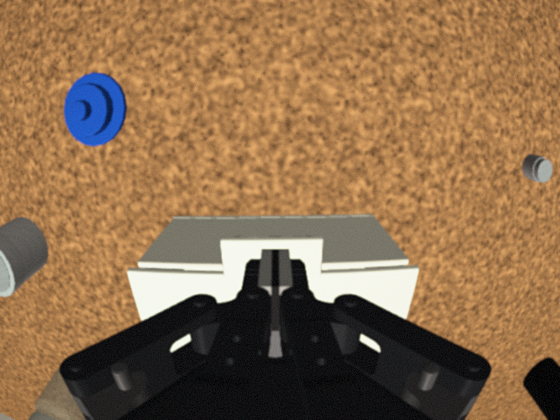

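The fingers are centred on the tab at the catch, with Fz at 7 N. I'll press down in small steps.

Request:
servo_tool(
  series=[
    {"hand": 0,"x": 0,"y": 0,"z": 0.1,"roll": 0},
    {"hand": 0,"x": 0,"y": 0,"z": 0.1,"roll": 0},
    {"hand": 0,"x": 0,"y": 0,"z": 0.1,"roll": 0},
    {"hand": 0,"x": 0,"y": 0,"z": 0.1,"roll": 0},
    {"hand": 0,"x": 0,"y": 0,"z": 0.1,"roll": 0},
    {"hand": 0,"x": 0,"y": 0,"z": 0.05,"roll": 0},
    {"hand": 0,"x": 0,"y": 0,"z": 0.05,"roll": 0},
    {"hand": 0,"x": 0,"y": 0,"z": 0,"roll": 0},
    {"hand": 0,"x": 0,"y": 0,"z": 0,"roll": 0},
    {"hand": 0,"x": 0,"y": 0,"z": 0,"roll": 0},
  ],
)

```text
clock: 23.07
ee_pos: [0.475, -0.0288, 0.0827]
orientation: [3.14, 0.001, 1.649]
ft_force: [-15.8, 2.9, 42.0]
finger_gap: 0.002
```

Force rose to 42 N at z = 0.083, which suggests it has bottomed out and shut. I'll back off and check.

Request:
servo_tool(
  series=[
    {"hand": 0,"x": 0,"y": 0,"z": -0.2,"roll": 0},
    {"hand": 0,"x": 0,"y": 0,"z": -0.3,"roll": 0},
    {"hand": 0,"x": 0,"y": 0,"z": -0.6,"roll": 0},
    {"hand": 0,"x": 0,"y": 0,"z": -0.9,"roll": 0},
    {"hand": 0,"x": 0,"y": 0,"z": -1,"roll": 0},
    {"hand": 0,"x": 0,"y": 0,"z": -1,"roll": 0},
    {"hand": 0,"x": 0,"y": 0,"z": -1,"roll": 0},
    {"hand": 0,"x": 0,"y": 0,"z": -0.6,"roll": 0},
    {"hand": 0,"x": 0,"y": 0,"z": -0.3,"roll": 0},
    {"hand": 0,"x": 0,"y": 0,"z": 0,"roll": 0},
  ],
)

```text
clock: 23.9
ee_pos: [0.475, -0.0287, 0.2577]
orientation: [3.139, 0.001, 1.648]
ft_force: [0.1, 0.2, 0.4]
finger_gap: 0.003
```

```bash
python3 -c "
from h import *
from bench import optics
st()
c=optics.read_camera('scene');cv2.imwrite('pics/s14.png',c['image'])
W=world(c);L=(W[...,:2]-C)@Rb;z=W[...,2]
for a in np.arange(-.06,.07,.02):
    m=(abs(L[...,1])<.075)&(abs(L[...,0]-a)<.01)&(z>.06)&(z<.13);print(round(a,2),m.sum(),np.median(z[m]).round(4))
t=optics.read_camera('top');cv2.imwrite('pics/t14.png',t['image']);W=world(t);L=(W[...,:2]-C)@Rb;z=W[...,2]
for a in np.arange(-.08,.07,.02):
    m=(abs(L[...,1])<.075)&(abs(L[...,0]-a)<.01)&(z>.06)&(z<.13);print('top',round(a,2),m.sum(),np.median(z[m]).round(4) if m.any() else 0)
c=optics.read_camera('wrist');cv2.imwrite('pics/w14.png',c['image'])
"
```

```text
{'clock': 23.9, 'ee_pos': [0.475, -0.029, 0.258], 'orientation': [3.139, 0.001, 1.648], 'ft_force': [0.082, 0.241, 0.371], 'finger_gap': 0.003} [-0.31  0.18  1.6   0.    1.36 -1.96]
-0.06 257 0.0841
-0.04 262 0.084
-0.02 275 0.0844
0.0 284 0.0843
0.02 297 0.0847
0.04 308 0.0845
0.06 370 0.0836
top -0.08 0 0
top -0.06 0 0
top -0.04 0 0
top -0.02 13 0.0838
top 0.0 136 0.0841
top 0.02 280 0.0842
top 0.04 406 0.084
top 0.06 422 0.0835
```

View pics/w14.png

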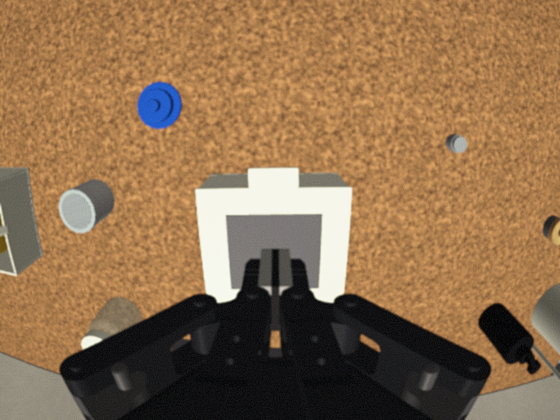

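View pics/s14.png

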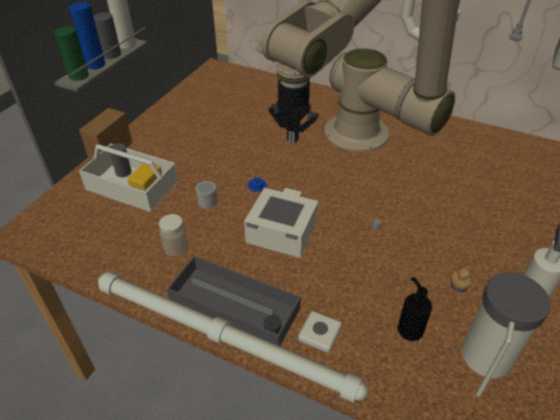

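The cover is flat at z = 0.084 across its whole length, so it stays shut after release. The empty tin is upright at (206,194), the other things look unmoved, and the arm is clear.

```bash
python3 -c "
from bench import hand_in
print(hand_in())"
```

```text
the job is handed in; nothing more can be done
None
```

The full tin is shut in the child-safety box, and the empty one stands on the cabinet floor outside it. I handed the job in at about 24 s on the robot's clock; it reported no verdict.

- **Finding the full tin:** The tin to the robot's right gave about -0.5 N when lifted, so it was the empty one and I set it back. The tin to the left gave about -3 N, so it was the full one.
- **Placing it:** I lowered the full tin into the box until the floor took its weight (Fz went from -4 to +5 N), then let go. A picture taken before closing showed it standing upright near the middle.
- **Closing the cover:** I pushed the cover over from behind and pressed the tab down. After the arm backed off, the depth readings showed the cover level at about 84 mm along its length (83.5–84.7 mm), so the catch is holding it.
- **Last look:** The empty tin was upright, the other things in view looked unmoved, and the arm was clear with about zero force.

- **Press force:** The press peaked at 42 N on the wrist sensor, taken by the fingertips. That is well under the 120 N wrist limit but just above the 40 N limit for the arm and gripper body. I believe only the fingers touched the tab, so that limit should not apply, but I could not check this.
- **Refused calls:** Two early move calls were refused for missing keys and moved nothing.

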